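# Fetch the ramekin from behind the condiments and weigh with it

### The job

I need the little white ramekin on the kitchen scale, but it is hemmed in on the wooden tray by the pepper mill, the glass storage jar and the steel shaker: first stand all three of them on the chopping board, then lift the ramekin out and set it in the middle of the scale's round platform, and only then put the mill, the jar and the shaker back on the tray, each on the very spot where it stood at the start. Keep everything upright, set things down rather than dropping them, and leave the two small spice bottles and the smoked glass tumbler where they are.

Things in the scene. Friction and masses are not known exactly. Their poses are not given: they have to be found in the camera images.
- tray: Wooden tray, fixed, 190 mm (its x) by 270 mm (its y). Origin: centre of the underside, on the table. Floor top 8 mm up; rim 8 mm thick, 18 mm high. In its frame the ramekin stands at about x +22, y 0 mm (35 mm free behind it to the +x rim); mill, jar and shaker, in any order, 68 mm from its centre: one to -x, one 60 deg to each hand of that, about 10 mm gaps. Tray, board, scale swap places.
- board: Striped wooden chopping board, fixed, 180 mm (its x) by 250 mm (its y), 22 mm thick, bare at the start. Origin: centre of the underside, on the table.
- scale: Flat white digital kitchen scale, fixed, body 155 mm (its y) wide, with a round steel platform of 136 mm diameter and a black display on the -x side. Origin: on the table, straight below the platform's centre. Platform top 28 mm above the table.
- ramekin: Small white fluted ceramic ramekin, open on top, 60 mm diameter, 42 mm high, wall 4 mm, 0.11 to 0.18 kg. Origin: centre of the underside. z up its axis.
- mill: Turned dark-wood pepper mill, round: base 54 mm diameter, narrow waist (35 mm at 62 mm height), head 45 mm diameter with straight sides from 90 to 114 mm height, domed above, steel nut on top, 133 mm high in all, about 0.2 to 0.3 kg. Origin: centre of the underside. z up its axis.
- jar: Glass storage jar with pale reddish-brown filling and a light-wood lid, round: 54 mm diameter with straight sides, lid from 98 mm to its top at 124 mm height and as wide as the glass, closed and solid, about 0.2 to 0.4 kg. Origin: centre of the underside. z up its axis.
- shaker: Polished steel shaker, round: 52 mm diameter with straight sides up to 104 mm, cap 55 mm diameter from 106 to 114 mm height, domed and perforated above, 130 mm high in all, about 0.2 to 0.3 kg. Origin: centre of the underside. z up its axis.
- spice_left: Bystander: small glass spice bottle with green filling and black cap, 41 mm diameter, 94 mm high, in the tray's +x, +y corner, loose. Origin: centre of the underside.
- spice_right: Bystander: small glass spice bottle with brown filling and black cap, 41 mm diameter, 94 mm high, in the tray's +x, -y corner, loose. Origin: centre of the underside.
- tumbler: Bystander: smoked glass tumbler, 68 mm rim diameter, 85 mm high, standing loose on the worktop in front of the robot. Origin: centre of the underside.

How it is judged:
On the way, in this order (a step that is already met when the one before it is completed fails the run):
1. mill, jar and shaker all stand upright wholly on the chopping board while the ramekin is still at its place on the tray (x of mill in the frame of board between -0.073 and 0.073 m and y of mill in the frame of board between -0.108 and 0.108 m and z of mill in the frame of board between 0.019 and 0.026 m and angle between each of mill, jar, shaker's own z axis and vertical below 0.1 rad and linear speed of each of mill, jar, shaker below 0.02 m/s and x of jar in the frame of board between -0.073 and 0.073 m and y of jar in the frame of board between -0.108 and 0.108 m and z of jar in the frame of board between 0.019 and 0.026 m and x of shaker in the frame of board between -0.073 and 0.073 m and y of shaker in the frame of board between -0.108 and 0.108 m and z of shaker in the frame of board between 0.019 and 0.026 m and distance of ramekin from where it was at the start of the episode below 0.025 m), for 0.2 s.
2. the ramekin stands in the middle of the scale's platform while the three still stand on the board (horizontal distance between ramekin and scale below 0.015 m and z of ramekin in the frame of scale between 0.025 and 0.032 m and angle between each of ramekin, mill, jar, shaker's own z axis and vertical below 0.1 rad and linear speed of each of ramekin, mill, jar, shaker below 0.02 m/s and x of mill in the frame of board between -0.073 and 0.073 m and y of mill in the frame of board between -0.108 and 0.108 m and z of mill in the frame of board between 0.019 and 0.026 m and x of jar in the frame of board between -0.073 and 0.073 m and y of jar in the frame of board between -0.108 and 0.108 m and z of jar in the frame of board between 0.019 and 0.026 m and x of shaker in the frame of board between -0.073 and 0.073 m and y of shaker in the frame of board between -0.108 and 0.108 m and z of shaker in the frame of board between 0.019 and 0.026 m), for 0.2 s.
At the end, for the whole second after the job is handed in: The ramekin stands upright on the scale's platform, its centre within 15 mm of the platform's; mill, jar and shaker stand upright on the tray, each within 15 mm of where it stood at the start; all at rest (horizontal distance between ramekin and scale below 0.015 m and z of ramekin in the frame of scale between 0.025 and 0.032 m and angle between each of ramekin, mill, jar, shaker's own z axis and vertical below 0.1 rad and linear speed of each of ramekin, mill, jar, shaker below 0.02 m/s and distance of each of mill, jar, shaker from where it was at the start of the episode below 0.015 m); the robot touches nothing.
It fails at once if a spice bottle or the tumbler is shifted by more than 20 mm or tipped (distance of any of spice_left, spice_right, tumbler from where it was at the start of the episode above 0.02 m or angle between any of spice_left, spice_right, tumbler's own z axis and vertical above 0.35 rad).
It fails at once if the mill, jar, shaker or ramekin tips over (more than about 30 degrees) (angle between any of mill, jar, shaker, ramekin's own z axis and vertical above 0.52 rad).
It fails at once if the mill, jar, shaker or ramekin is dropped (falls from more than about 25 mm: faster than 0.7 m/s just above the surface) ((height (world z) of mill below 0.035 m and linear speed of mill above 0.7 m/s) or (height (world z) of jar below 0.035 m and linear speed of jar above 0.7 m/s) or (height (world z) of shaker below 0.035 m and linear speed of shaker above 0.7 m/s) or (height (world z) of ramekin below 0.035 m and linear speed of ramekin above 0.7 m/s)).
It also fails if it takes over 144 s, if anything falls off the work surface, if the arm or the gripper's body presses on something with over 40 N, if the wrist force passes 120 N, or if a joint passes its speed limit or range.

### The arm

A 6-joint arm with a two-finger parallel gripper is mounted at the origin on the work surface. World frame = base frame: x ahead of the robot, y to its left, z up, the work surface at z = 0. Lengths are in m, angles in rad, forces in N, time in s.
With the tool pointing down it reaches from about 0.225 to 0.875 m from the base axis. Payload 3.4 kg.
Tool frame: the origin (TCP) lies at the very end of the fingers, on their centre line; the grasp point (between the pads) lies manip.pinch_z behind it (manip.pinch_z is the distance from the TCP to the grasp point, in m); z points along the fingers, y is the direction in which the jaws open and shut (so a half turn about z gives the same grasp; the last joint's range is limited). The gripper opens to 85 mm and grips with 20 to 120 N. Pads are 22 mm wide; open, the fingers measure 114 mm over their backs; the gripper's body (76 mm by 85 mm) begins 54 mm behind the grasp point. The pads swing forward as they close: fully open they stand 13 mm farther back than shut.
Start: joints at [-1.47, 0.276, 1.505, -0, 1.361, -0.121], TCP at [0.126, -0.561, 0.204] pointing down, gripper open.
Joint ranges: [-2.89, 2.89], [-0.75, 2.08], [0.22, 2.7], [-1.18, 4.32], [0.11, 2.71], [-2.7, 2.7]. Speed limits (rad/s): [2.57, 2.57, 3.14, 3.14, 3.14, 3.14].

### API

Orientations are given as a unit quaternion [w, x, y, z].
In Python, from rig import manip, imaging, workorder gives the robot as it stands.
- The arm moves only by the tool apply_moves, never from a script. Its argument "moves" is one flat list of numbers, 7 for each row, row after row: the finger opening in m, from 0 to 0.0854, then the shift along the tool's x, y, z in m, then the turn, a rotation vector about the tool's x, y, z in rad. In form: [jaw, tx, ty, tz, rx, ry, rz, jaw, tx, ty, tz, rx, ry, rz, ...]. A call has exactly 8 rows; each row shifts and turns the pose as measured when the row begins, along the tool's axes as they then stand; what a row does not reach is not made up. A row lasts 1/12 s, in which the tool goes at most 41.7 mm and 7.16 degrees, less where a joint would pass 70% of its speed; a pose out of reach is approached as far as the arm can. A call with a gripper value outside its range is refused whole. The fingers move at their own pace and stop on an object; "newtons" is the grip in N (left out, the last holds). Time passes only in rows, so rows that do not move let the fingers close, or fill a call up. It gives the time, the measured TCP pose, the force and the opening at its end, in the units of the state.
- manip.get_state(): the state, without advancing time (a new reading comes with each control period).
- imaging.get_image(name): name is "side" or "top"; returns a dict with "image" (420x560x3 uint8, red, green, blue), "range_z" (420x560 float32, m along the optical axis (not along the pixel's ray), 0 where there is no reading), "fx", "fy", "cx", "cy" (pixels), "R" (3x3) and "t" (3): a world point X has camera coordinates R X + t. Camera axes: x right, y down, z forward; pixel columns grow to the right and rows downward; lengths in m; the calibration is good to about 2 mm. A picture is of the moment at which its call begins.
- workorder.sign_off(): hands the job in, once; it reports no verdict.
The state is a dict: "clock": time; "qpos": joint angles; "qd": joint speeds; "effort": joint torques, N m; "position": TCP position; "ee_rot": TCP orientation; "contact_force": force on the tool from outside, world axes, zero at the start; "moment": the same for the moment, N m; "width": finger opening in m.
Only numpy, scipy, OpenCV 4.12 (cv2) and the standard library are available. Lean on these libraries where they do the work, as an engineer would, in place of code of your own. Each camera call takes 0.05 s, during which the arm holds its last target.

## Working session

There is one attempt and no reset: what is moved stays moved. The work goes in short steps, Python scripts to look and compute and a tool call to move; the robot and the scene stay as the last step left them, time stands still between calls to the robot, and variables do not carry over. Pictures are saved under pics/ and viewed, and the job is handed in when it is done.

Besides the shell and the picture viewer there is one more tool, called after "Request:" as name(argument=value, ...) on one line, values as JSON. apply_moves: Moves the arm, as the interface text tells. Its arguments: {"type":"object","properties":{"moves":{"type":"array"},"newtons":{"type":"number"}},"required":["moves"]}

```bash
ls; mkdir -p pics
python3 - <<'E'
from rig import manip, imaging, workorder
import cv2,pickle
print(manip.get_state(), manip.pinch_z)
for n in("top","side"):
    d=imaging.get_image(n); pickle.dump(d,open(n+"0.pkl","wb"))
    cv2.imwrite(f"pics/{n}0.png",d["image"][:,:,::-1])
    print(n,d["fx"],d["fy"],d["cx"],d["cy"],d["R"],d["t"])
E
```

```text
pics
{'clock': 0.0, 'qpos': array([-1.47000944e+00,  2.76657911e-01,  1.50615540e+00,  6.04702994e-07,
        1.36066948e+00, -1.21004296e-01]), 'qd': array([-0.00144166,  0.00101055, -0.00152977,  0.00191136, -0.0007302 ,
        0.00091069]), 'effort': array([-5.25983687e-04, -4.16779375e+01, -2.45809132e+01, -3.13409237e-04,
        1.09091247e-02, -1.43026242e-05]), 'position': array([ 0.12642125, -0.56034104,  0.20289499]), 'ee_rot': array([-9.45017872e-04,  9.93856946e-01,  1.10668322e-01,  9.84888984e-06]), 'contact_force': array([-0.70866585,  0.51011387,  0.60459379]), 'moment': array([-0.05011523, -0.04699768, -0.00487008]), 'width': 0.0854639930242616} 0.0187
top 428.4098947530313 428.4098947530313 277.29276766798716 208.00243435858448 [[ 0.01440971 -0.99984117  0.01048763]
 [-0.98924752 -0.01578214 -0.14539691]
 [ 0.14553933 -0.00827973 -0.98931782]] [-0.03724701  0.53153392  1.16487517]
side 436.57154114654776 436.57154114654776 278.11152807070437 215.77717395962722 [[-0.78724531 -0.61660927 -0.00615041]
 [-0.39914944  0.51715911 -0.75711702]
 [ 0.47002611 -0.59358189 -0.65325033]] [0.42171264 0.24978329 0.99392824]
```

View pics/top0.png

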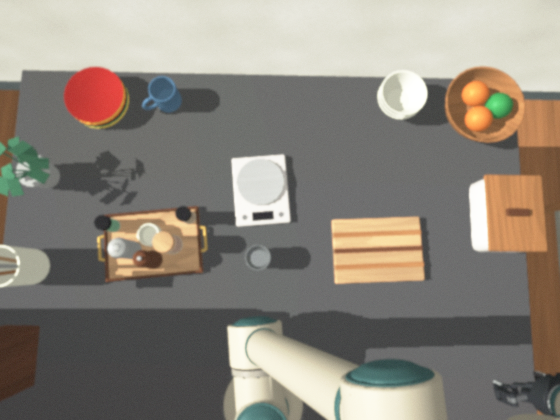

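View pics/side0.png

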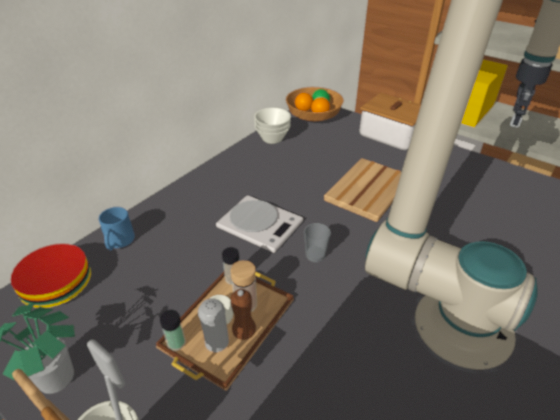

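```bash
cat > h.py <<'E'
import numpy as np,cv2,pickle
def cloud(d):
    z=d["range_z"].astype(float);v,u=np.indices(z.shape)
    P=np.stack([(u-d["cx"])/d["fx"]*z,(v-d["cy"])/d["fy"]*z,z],-1)
    W=(P-d["t"])@d["R"]; W[z<=0]=np.nan
    return W
def proj(d,X):
    c=np.asarray(X)@d["R"].T+d["t"]; return np.stack([c[...,0]/c[...,2]*d["fx"]+d["cx"],c[...,1]/c[...,2]*d["fy"]+d["cy"]],-1)
def fitc(xy):
    A=np.c_[2*xy,np.ones(len(xy))]; s=np.linalg.lstsq(A,(xy**2).sum(1),rcond=None)[0]
    return s[0],s[1],np.sqrt(s[2]+s[0]**2+s[1]**2)
E
python3 - <<'E'
from h import *
T=pickle.load(open("top0.pkl","rb"));S=pickle.load(open("side0.pkl","rb"))
wt=cloud(T);ws=cloud(S)
for nm,(u,v) in dict(tray=(155,270),jar=(162,242),mill=(150,258),shak=(117,247),ram=(148,235),sl=(103,222),sr=(184,213),scale=(262,180),board=(375,250),tumb=(258,256),table=(300,250)).items():
    print(nm,np.round(np.nanmedian(wt[v-2:v+3,u-2:u+3].reshape(-1,3),0),4))
a=cv2.resize(T["image"][195:295,85:220],None,fx=5.5,fy=5.5,interpolation=cv2.INTER_CUBIC);cv2.imwrite("pics/tc.png",a[:,:,::-1])
b=cv2.resize(S["image"][240:385,150:305],None,fx=4,fy=4,interpolation=cv2.INTER_CUBIC);cv2.imwrite("pics/sc.png",b[:,:,::-1])
E
```

```text
tray [0.3547 0.3116 0.0102]
jar [0.4257 0.2644 0.1329]
mill [0.3853 0.2976 0.1178]
shak [0.4112 0.3762 0.1383]
ram [0.4524 0.3354 0.0142]
sl [0.4783 0.4299 0.1022]
sr [0.5056 0.2191 0.1022]
scale [0.6137 0.0157 0.028 ]
board [ 0.4194 -0.3064  0.0217]
tumb [0.3981 0.0232 0.0103]
table [ 4.173e-01 -9.620e-02 -2.000e-04]
```

View pics/tc.png

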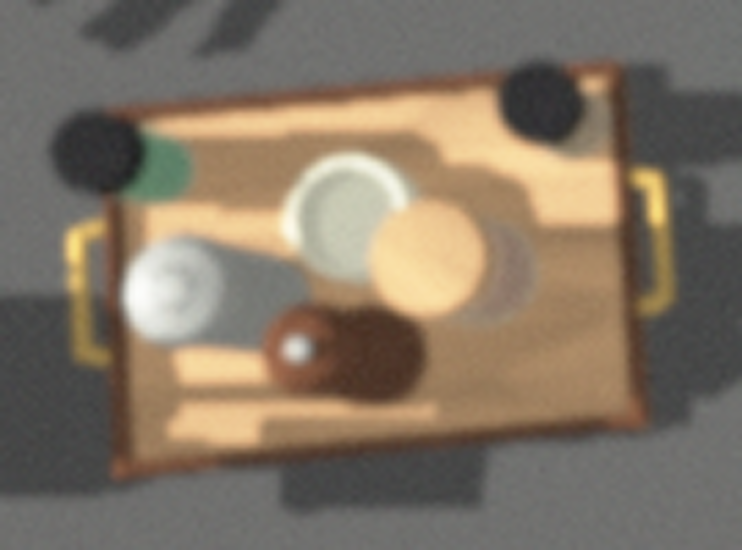

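View pics/sc.png

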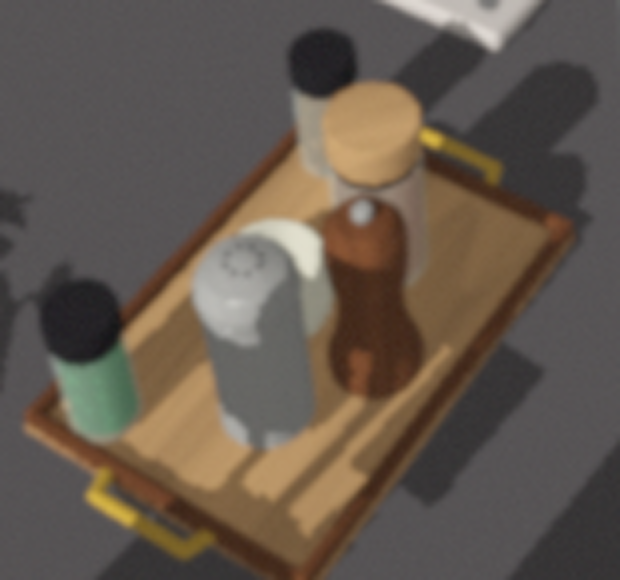

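```bash
cat >> h.py <<'E'
def ray(d,uv,h):
    uv=np.atleast_2d(uv).astype(float);r=np.c_[(uv[:,0]-d["cx"])/d["fx"],(uv[:,1]-d["cy"])/d["fy"],np.ones(len(uv))]@d["R"]
    c=-d["R"].T@d["t"]; return c+r*((h-c[2])/r[:,2])[:,None]
def seg(W,c,rad,z0,z1):
    m=(np.hypot(W[...,0]-c[0],W[...,1]-c[1])<rad)&(W[...,2]>z0)&(W[...,2]<z1); return W[m],m
E
python3 - <<'E'
from h import *
T=pickle.load(open("top0.pkl","rb"));S=pickle.load(open("side0.pkl","rb"))
wt=cloud(T);ws=cloud(S)
c=np.array([(108,108),(618,65),(648,422),(115,475)])
C=ray(T,np.c_[85+c[:,0]/5.5,195+c[:,1]/5.5],0.018);print("corners",C[:,:2].round(4),"mean",C.mean(0)[:2])
print([np.linalg.norm(C[i]-C[(i+1)%4]).round(4) for i in range(4)])
d=C[0]-C[1]+C[3]-C[2];print("tray y dir",np.degrees(np.arctan2(d[1],d[0])))
# top discs: minAreaRect/min circle
def disc(n,W,c,rad,z0,z1):
    P,m=seg(W,c,rad,z0,z1)
    if len(P)<8: print(n,"few");return
    (x,y),r=cv2.minEnclosingCircle((P[:,:2]*1000).astype(np.float32)); print(n,len(P),"enc",round(x,1),round(y,1),round(r,1),"mean",(P.mean(0)*1000).round(1),"circ",np.round(np.array(fitc(P[:,:2]))*1000,1))
for nm,W in(("T",wt),("S",ws)):
    print(nm)
    disc("jarlid",W,(.4257,.2644),.045,.128,.138)
    disc("jarside",W,(.4257,.2644),.045,.03,.127)
    disc("shakcap",W,(.411,.376),.04,.112,.122)
    disc("shakside",W,(.411,.376),.04,.03,.105)
    disc("millhead",W,(.385,.31),.04,.098,.122)
    disc("millnut",W,(.385,.31),.04,.132,.15)
    disc("ramrim",W,(.4524,.3354),.04,.044,.06)
    disc("sl",W,(.478,.43),.03,.096,.11)
    disc("sr",W,(.506,.219),.03,.096,.11)
    disc("scale",W,(.6137,.0157),.1,.0265,.031)
    disc("tumb",W,(.4,.023),.045,.03,.09)
    P,m=seg(W,(.42,-.29),.2,.018,.026);R=cv2.minAreaRect((P[:,:2]*1000).astype(np.float32));print("board",R,len(P))
    P,m=seg(W,(.41,.31),.2,.0,.0215);P=P[P[:,2]>.013];R=cv2.minAreaRect((P[:,:2]*1000).astype(np.float32));print("tray",R,len(P))
    P,m=seg(W,(.61,.0157),.14,.012,.031);R=cv2.minAreaRect((P[:,:2]*1000).astype(np.float32));print("scale",R,len(P))
E
```

```text
corners [[0.5083 0.4609]
 [0.5349 0.1989]
 [0.3519 0.1761]
 [0.3216 0.4438]] mean [0.42915697 0.31992071]
[np.float64(0.2633), np.float64(0.1844), np.float64(0.2694), np.float64(0.1875)]
tray y dir 96.14080745070106
T
jarlid 343 enc 426.4 263.0 26.8 mean [426.  262.9 132.7] circ [426.1 263.   18.9]
jarside 164 enc 424.9 258.4 26.4 mean [421.6 242.6  80.3] circ [426.3 263.5  26.5]
shakcap 25 enc 409.7 377.5 26.9 mean [409.5 357.9 119.5] circ [409.3 378.4  26.7]
shakside 158 enc 411.5 363.7 31.9 mean [411.8 357.   69.7] circ [412.7 368.8  21. ]
millhead 47 enc 382.6 318.1 22.7 mean [382.  303.5 112.3] circ [383.1 318.6  21.8]
millnut 120 enc 389.8 304.2 32.4 mean [384.4 315.8 135.1] circ [390.6 307.6  17.8]
ramrim 101 enc 448.1 332.7 37.6 mean [451.6 334.6  50.1] circ [448.8 328.5  29.1]
sl 194 enc 476.8 434.8 21.0 mean [476.4 434.1 102.3] circ [476.6 434.2  14.7]
sr 186 enc 504.0 222.7 20.4 mean [503.5 222.4 102.2] circ [503.7 222.3  14.6]
scale 1084 enc 608.7 21.3 67.8 mean [608.4  22.   28.6] circ [609.2  21.3  48.3]
tumb 240 enc 391.7 21.5 33.6 mean [394.   23.8  67.5] circ [391.6 
[... 885 characters left out ...]
n [449.2 309.3  48.5] circ [451.7 326.2  28.3]
sl 284 enc 477.7 435.0 21.2 mean [475.7 435.2 101.2] circ [476.3 434.9  14.9]
sr 187 enc 504.6 222.4 21.5 mean [503.1 224.3 101.3] circ [503.5 223.7  14.9]
scale 904 enc 608.7 20.9 68.9 mean [607.8  22.3  28.3] circ [608.8  21.6  48.1]
tumb 682 enc 392.2 21.6 35.8 mean [392.5  20.6  62.5] circ [392.2  21.1  30.3]
board ((421.7490539550781, -315.4034423828125), (180.85049438476562, 257.497802734375), 3.3225557804107666) 2622
tray ((429.3565979003906, 321.86236572265625), (191.79965209960938, 306.4461975097656), 6.131985187530518) 1508
scale ((587.4828491210938, 19.271377563476562), (202.80535888671875, 157.52084350585938), 4.983753681182861) 2508
```

Request:
apply_moves(moves=[0.085,0,0,-0.01,0,0,-0.122,0.085,0,0,-0.01,0,0,-0.122,0.085,0,0,-0.01,0,0,-0.122,0.085,0,0,-0.01,0,0,-0.122,0.085,0,0,-0.01,0,0,-0.122,0.085,0,0,-0.005,0,0,-0.122,0.085,0,0,-0.005,0,0,-0.122,0.085,0,0,0,0,0,-0.122], newtons=40)

```text
clock: 0.77
position: [0.1261, -0.5573, 0.2604]
ee_rot: [-0.006, 0.819, 0.574, 0.003]
contact_force: [0.5, -0.2, 0.6]
width: 0.0846
```

```bash
cat > st.py <<'E'
import sys,numpy as np
from rig import manip
from scipy.spatial.transform import Rotation as Ro
s=manip.get_state();p=s["position"];w,x,y,z=s["ee_rot"]
R=Ro.from_quat([x,y,z,w]);Rt=Ro.from_matrix(np.array([[0,1,0],[1,0,0],[0,0,-1.]]))
print("t",round(s["clock"],2),"p",p.round(4),"F",np.round(s["contact_force"],1),"w",round(s["width"],4),"turn",(R.inv()*Rt).as_rotvec().round(4))
if len(sys.argv)>3:
    d=np.array(list(map(float,sys.argv[1:4])))-p; print("tool delta",R.inv().apply(d).round(4))
E
python3 st.py 0.42 -0.3 0.24
```

```text
t 0.77 p [ 0.1261 -0.5573  0.2604] F [ 0.5 -0.2  0.6] w 0.0846 turn [-0.0037 -0.0132 -0.347 ]
tool delta [0.3417 0.189  0.0235]
```

Request:
apply_moves(moves=[0.085,0,0,0,0,-0.004,-0.115,0.085,0,0,0,0,-0.004,-0.115,0.085,0,0,0,0,-0.004,-0.115,0.085,0.025,0.03,0,0,0,0,0.085,0.025,0.03,0,0,0,0,0.085,0.025,0.03,0,0,0,0,0.085,0.025,0.03,0,0,0,0,0.085,0.025,0.03,0,0,0,0])

```text
clock: 1.43
position: [0.2718, -0.4304, 0.2547]
ee_rot: [-0.005, 0.705, 0.71, -0.001]
contact_force: [0.3, -0.6, -0.5]
width: 0.0851
```

```bash
python3 st.py 0.383 0.3175 0.24
```

```text
t 1.43 p [ 0.2718 -0.4304  0.2547] F [ 0.3 -0.6 -0.5] w 0.0851 turn [-0.0085 -0.0051  0.0072]
tool delta [0.747  0.1167 0.0176]
```

Request:
apply_moves(moves=[0.085,0.038,0.015,0,-0.001,0,0,0.085,0.038,0.015,0,-0.001,0,0,0.085,0.038,0.015,0,-0.001,0,0,0.085,0.038,0.015,0,-0.001,0,0,0.085,0.038,0.015,0,-0.001,0,0,0.085,0.038,0.015,0,-0.001,0,0,0.085,0.038,0.015,0,-0.001,0,0,0.085,0.038,0.015,0,-0.001,0,0])

```text
clock: 2.1
position: [0.3915, -0.1191, 0.2526]
ee_rot: [-0.003, 0.705, 0.709, 0.003]
contact_force: [0.7, -0.1, 0.5]
width: 0.0853
```

Request:
apply_moves(moves=[0.085,0.038,0,0,0,0,0,0.085,0.038,0,0,0,0,0,0.085,0.038,0,0,0,0,0,0.085,0.038,0,0,0,0,0,0.085,0.038,0,0,0,0,0,0.085,0.038,0,0,0,0,0,0.085,0.038,0,0,0,0,0,0.085,0.038,0,0,0,0,0])

```text
clock: 2.77
position: [0.3875, 0.2001, 0.2541]
ee_rot: [-0.003, 0.705, 0.709, 0.004]
contact_force: [1.0, -0.8, -0.1]
width: 0.0851
```

```bash
python3 st.py 0.383 0.3175 0.24
```

```text
t 2.77 p [0.3875 0.2001 0.2541] F [ 1.  -0.8 -0.1] w 0.0851 turn [ 0.0007 -0.0095  0.0045]
tool delta [ 0.1172 -0.004   0.0152]
```

Request:
apply_moves(moves=[0.085,0.035,-0.001,0.005,0,-0.003,0.001,0.085,0.035,-0.001,0.005,0,-0.003,0.001,0.085,0.032,-0.001,0.005,0,-0.003,0.001,0.085,0.01,0,0,0,0,0,0.085,0.003,0,0,0,0,0,0.085,0,0,0,0,0,0,0.085,0,0,0,0,0,0,0.085,0,0,0,0,0,0])

```text
clock: 3.43
position: [0.3801, 0.326, 0.2368]
ee_rot: [-0.0, 0.703, 0.711, -0.001]
contact_force: [0.2, 0.2, 0.6]
width: 0.0849
```

```bash
python3 st.py 0.383 0.3175 0.091
python3 - <<'E'
from rig import imaging
from h import *
d=imaging.get_image("side");a=cv2.resize(d["image"][120:400,130:410],None,fx=2,fy=2);cv2.imwrite("pics/s1.png",a[:,:,::-1])
E
```

```text
t 3.43 p [0.3801 0.326  0.2368] F [0.2 0.2 0.6] w 0.0849 turn [-0.0023  0.0012  0.0115]
tool delta [-0.0083  0.0031  0.1458]
```

View pics/s1.png

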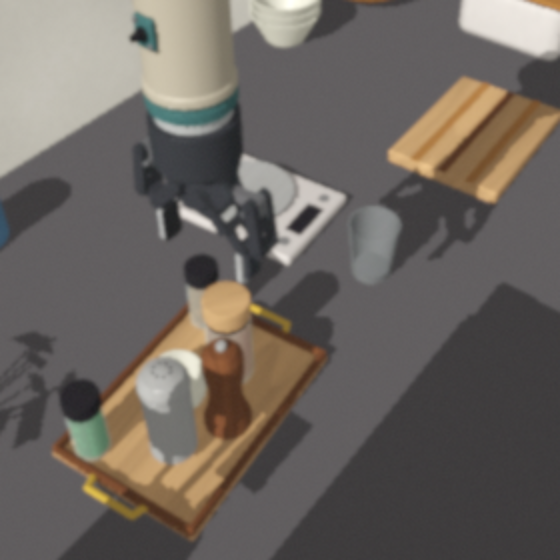

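Request:
apply_moves(moves=[0.085,-0.004,0.0015,0.02,0,0,0.004,0.085,-0.004,0.0015,0.02,0,0,0.004,0.085,0,0,0.015,0,0,0.003,0.085,0,0,0.005,0,0,0,0.085,0,0,0,0,0,0,0.085,0,0,0,0,0,0,0.085,0,0,0,0,0,0,0.085,0,0,0,0,0,0])

```text
clock: 4.15
position: [0.3877, 0.3109, 0.1804]
ee_rot: [0.002, 0.711, 0.703, 0.003]
contact_force: [0.2, 0.4, 0.7]
width: 0.0848
```

```bash
python3 st.py 0.383 0.3175 0.091
```

```text
t 4.15 p [0.3877 0.3109 0.1804] F [0.2 0.4 0.7] w 0.0848 turn [ 0.0069 -0.0018 -0.0118]
tool delta [ 0.0064 -0.0054  0.0893]
```

Run:
```python
from rig import manip,imaging
for i in range(5):
    s=manip.get_state();print(s["clock"],s["position"].round(4),s["ee_rot"].round(4),s["qpos"].round(4)); imaging.get_image("side")
s=manip.get_state();print(s["clock"],s["position"].round(4),s["ee_rot"].round(4),s["qpos"].round(4))
```

```text
4.15 [0.3877 0.3109 0.1804] [0.0018 0.7113 0.7029 0.0031] [ 0.5375  0.1699  1.7085 -0.0022  1.2563  0.5499]
4.2 [0.3878 0.3111 0.1805] [0.0019 0.7112 0.703  0.0033] [ 0.5376  0.1698  1.7082 -0.0022  1.2562  0.55  ]
4.25 [0.3877 0.3112 0.1804] [0.0018 0.7111 0.703  0.0033] [ 0.5379  0.17    1.7084 -0.0021  1.256   0.55  ]
4.3 [0.3875 0.3112 0.1802] [0.0018 0.7111 0.7031 0.0031] [ 0.538   0.1701  1.7087 -0.0021  1.256   0.55  ]
4.35 [0.3873 0.3112 0.18  ] [0.0017 0.7111 0.7031 0.0028] [ 0.5381  0.1703  1.7091 -0.002   1.2559  0.55  ]
4.4 [0.3872 0.3111 0.1798] [0.0017 0.711  0.7031 0.0027] [ 0.5382  0.1704  1.7093 -0.0021  1.2559  0.55  ]
```

Request:
apply_moves(moves=[0.085,0.004,-0.003,0.01,-0.005,0.001,-0.007,0.085,0,0,0.02,0,0,0,0.085,0,0,0.01,0,0,0,0.085,0,0,0.005,0,0,0,0.085,0,0,0,0,0,0,0.085,0,0,0,0,0,0,0.085,0,0,0,0,0,0,0.085,0,0,0,0,0,0])

```text
clock: 5.07
position: [0.3865, 0.3174, 0.136]
ee_rot: [0.004, 0.708, 0.706, 0.008]
contact_force: [0.3, -0.2, -0.5]
width: 0.0848
```

```bash
python3 st.py 0.383 0.3175 0.091
```

```text
t 5.07 p [0.3865 0.3174 0.136 ] F [ 0.3 -0.2 -0.5] w 0.0848 turn [ 0.0165 -0.0056 -0.0023]
tool delta [-0.0002 -0.0042  0.045 ]
```

Request:
apply_moves(moves=[0.085,0,-0.003,0.01,0.01,-0.004,-0.001,0.085,0,0,0.015,0,0,0,0.085,0,0,0.01,0,0,0,0.085,0,0,0.006,0,0,0,0.085,0,0,0.002,0,0,0,0.085,0,0,0,0,0,0,0.085,0,0,0,0,0,0,0.085,0,0,0,0,0,0])

```text
clock: 5.73
position: [0.3855, 0.319, 0.0924]
ee_rot: [0.002, 0.708, 0.707, 0.005]
contact_force: [0.1, -0.3, 0.2]
width: 0.0849
```

```bash
python3 st.py 0.383 0.3175 0.091
```

```text
t 5.73 p [0.3855 0.319  0.0924] F [ 0.1 -0.3  0.2] w 0.0849 turn [ 0.0096 -0.0043 -0.0014]
tool delta [-0.0015 -0.0025  0.0013]
```

Request:
apply_moves(moves=[0.06,-0.001,-0.003,0,0.008,-0.003,0,0.06,0,0,0,0,0,0,0.055,0,0,0,0,0,0,0.05,0,0,0,0,0,0,0.03,0,0,0,0,0,0,0.03,0,0,0,0,0,0,0.03,0,0,0,0,0,0,0.03,0,0,0,0,0,0], newtons=40)

```text
clock: 6.4
position: [0.3839, 0.3187, 0.0945]
ee_rot: [0.001, 0.708, 0.707, 0.003]
contact_force: [-0.4, -0.9, 0.2]
width: 0.0382
```

```bash
python3 st.py 0.383 0.3175 0.25;python3 - <<'E'
from rig import imaging
from h import *
d=imaging.get_image("side");a=cv2.resize(d["image"][180:390,130:340],None,fx=2.7,fy=2.7);cv2.imwrite("pics/s2.png",a[:,:,::-1])
E
```

```text
t 6.4 p [0.3839 0.3187 0.0945] F [-0.4 -0.9  0.2] w 0.0382 turn [ 0.0054 -0.0032 -0.0011]
tool delta [-7.000e-04 -1.000e-04 -1.555e-01]
```

View pics/s2.png

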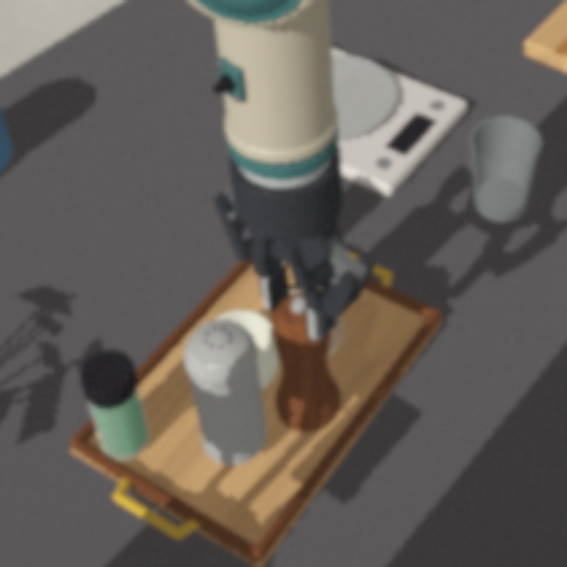

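Request:
apply_moves(moves=[0.03,0,0,0,0,0,0,0.03,0,0,0,0,0,0,0.03,0,0,-0.002,0,0,0,0.03,0,0,-0.003,0,0,0,0.03,0,0,-0.003,0,0,0,0.03,0,0,0,0,0,0,0.03,0,0,0,0,0,0,0.03,0,0,0,0,0,0])

```text
clock: 7.12
position: [0.3822, 0.3179, 0.1018]
ee_rot: [0.0, 0.708, 0.707, 0.001]
contact_force: [0.1, -0.1, -2.6]
width: 0.0369
```

```bash
python3 st.py 0.383 0.3175 0.25;python3 - <<'E'
from rig import imaging
from h import *
d=imaging.get_image("side");a=cv2.resize(d["image"][240:360,190:310],None,fx=4.8,fy=4.8);cv2.imwrite("pics/s3.png",a[:,:,::-1])
E
```

```text
t 7.12 p [0.3822 0.3179 0.1018] F [ 0.1 -0.1 -2.6] w 0.0369 turn [ 0.0015 -0.0014 -0.0013]
tool delta [-0.0002  0.001  -0.1482]
```

View pics/s3.png

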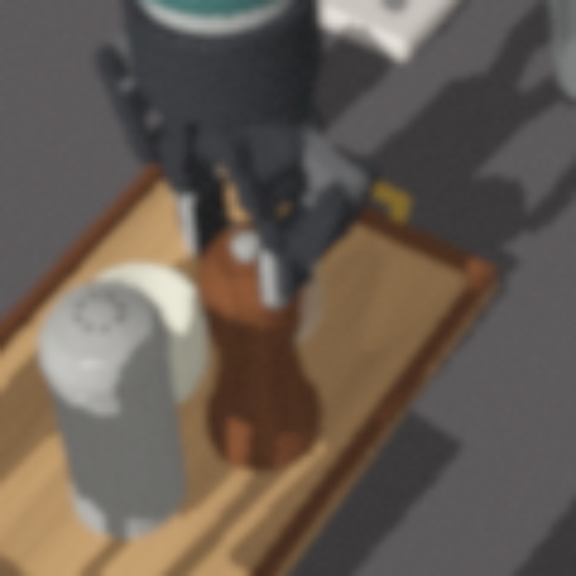

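Request:
apply_moves(moves=[0.03,0,0,-0.01,0,0,0,0.03,0,0,-0.02,0,0,0,0.03,0,0,-0.025,0,0,0,0.03,0,0,-0.03,0,0,0,0.03,0,0,-0.025,0,0,0,0.03,0,0,-0.02,0,0,0,0.03,0,0,-0.01,0,0,0,0.03,-0.01,0,0,0,0,0])

```text
clock: 7.83
position: [0.3804, 0.3076, 0.2507]
ee_rot: [-0.001, 0.707, 0.707, -0.001]
contact_force: [-0.1, 0.9, -1.4]
width: 0.0344
```

```bash
python3 st.py 0.421 -0.39 0.25;python3 - <<'E'
from rig import imaging
from h import *
d=imaging.get_image("side");a=cv2.resize(d["image"][100:380,150:430],None,fx=2,fy=2);cv2.imwrite("pics/s4.png",a[:,:,::-1])
E
```

```text
t 7.83 p [0.3804 0.3076 0.2507] F [-0.1  0.9 -1.4] w 0.0344 turn [-0.0021 -0.0004 -0.    ]
tool delta [-6.976e-01  4.060e-02  3.000e-04]
```

View pics/s4.png

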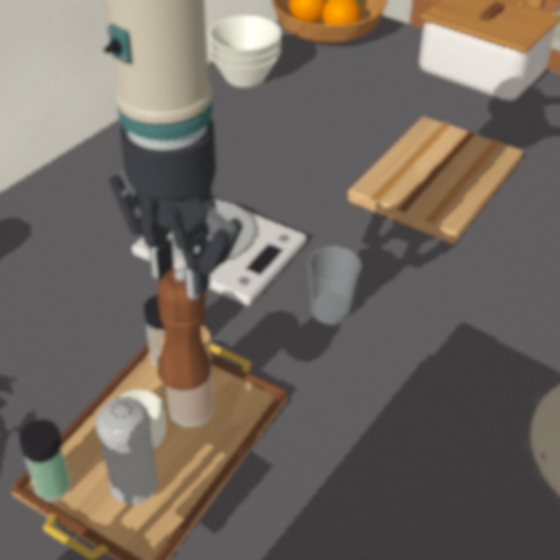

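Run:
```python
from rig import imaging,manip
from h import *
d=imaging.get_image("side");W=cloud(d);s=manip.get_state();print(s["width"],s["position"])
P,m=seg(W,(.38,.31),.045,.13,.36)
u=np.argwhere(m);cols=d["image"][m]
for z0 in np.arange(.15,.36,.01):
    q=P[(P[:,2]>=z0)&(P[:,2]<z0+.01)]
    c=cols[(P[:,2]>=z0)&(P[:,2]<z0+.01)]
    if len(q): print(round(z0,3),len(q),(np.ptp(q[:,1]*.75-q[:,0]*.66)*1000).round(0),c.mean(0).round())
a=cv2.resize(d["image"][180:340,180:300],None,fx=4.8,fy=3.7);cv2.imwrite("pics/s5.png",a[:,:,::-1])
```

```text
0.03360078967931565 [0.37888447 0.30457263 0.24831792]
0.15 2 9.0 [126. 102.  84.]
0.16 79 27.0 [124.  84.  58.]
0.17 145 39.0 [121.  77.  50.]
0.18 105 26.0 [123.  79.  50.]
0.19 99 26.0 [123.  79.  51.]
0.2 84 23.0 [124.  80.  52.]
0.21 72 14.0 [119.  76.  49.]
0.22 56 14.0 [113.  72.  47.]
0.23 54 15.0 [110.  70.  47.]
0.24 76 22.0 [117.  75.  50.]
0.25 89 21.0 [112.  72.  48.]
0.26 86 20.0 [115.  73.  49.]
0.27 117 29.0 [132.  87.  60.]
0.28 188 45.0 [125.  99.  84.]
0.29 115 46.0 [102. 101. 100.]
0.3 90 46.0 [84. 85. 85.]
0.31 76 51.0 [81. 82. 82.]
0.32 135 61.0 [61. 62. 65.]
0.33 120 69.0 [57. 58. 61.]
0.34 146 65.0 [55. 56. 59.]
0.35 107 59.0 [57. 58. 62.]
```

View pics/s5.png

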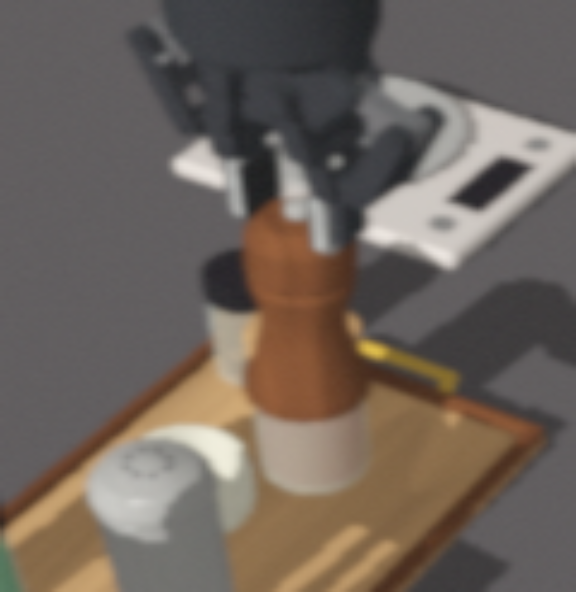

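Request:
apply_moves(moves=[0.025,0.005,0.001,0.012,0,0,0,0.025,0.003,0.001,0.025,0,0,0,0.025,0,0,0.03,0,0,0,0.025,0,0,0.03,0,0,0,0.025,0,0,0.022,0,0,0,0.025,0,0,0.013,0,0,0,0.025,0,0,0.005,0,0,0,0.025,0,0,0.002,0,0,0])

```text
clock: 8.6
position: [0.3759, 0.306, 0.1001]
ee_rot: [-0.001, 0.709, 0.705, -0.008]
contact_force: [-3.8, -3.7, 40.1]
width: 0.0314
```

```bash
python3 st.py 0.383 0.3175 0.0945;python3 - <<'E'
from rig import imaging
from h import *
d=imaging.get_image("side");a=cv2.resize(d["image"][230:370,180:320],None,fx=4,fy=4);cv2.imwrite("pics/s6.png",a[:,:,::-1])
E
```

```text
t 8.6 p [0.3759 0.306  0.1001] F [-3.8 -3.7 40.1] w 0.0314 turn [-0.0127  0.0102 -0.0059]
tool delta [0.0116 0.0071 0.0054]
```

View pics/s6.png

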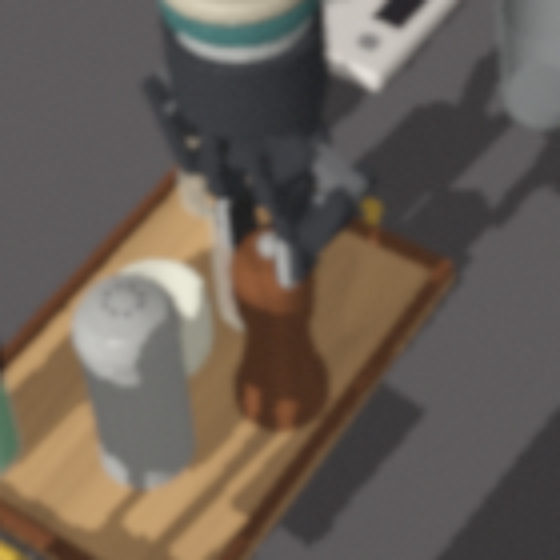

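Request:
apply_moves(moves=[0.04,0,0,-0.003,0,0,0,0.06,0,0,0,0,0,0,0.085,0,0,0,0,0,0,0.085,0,0,0,0,0,0,0.085,0,0,0,0,0,0,0.085,0,0,0,0,0,0,0.085,0,0,0,0,0,0,0.085,0,0,0,0,0,0])

```text
clock: 9.32
position: [0.3775, 0.3066, 0.1058]
ee_rot: [-0.001, 0.71, 0.705, -0.006]
contact_force: [-0.2, -0.9, -0.3]
width: 0.0851
```

```bash
python3 st.py 0.383 0.3175 0.0945;python3 - <<'E'
from rig import imaging
from h import *
d=imaging.get_image("side");a=cv2.resize(d["image"][230:370,180:320],None,fx=4,fy=4);cv2.imwrite("pics/s7.png",a[:,:,::-1])
W=cloud(d)
P,m=seg(W,(.376,.31),.04,.098,.122);print(fitc(P[:,:2]))
P,m=seg(W,(.376,.31),.06,.02,.08);
im=d["image"].astype(int);br=(im[...,0]-im[...,2]>25)&(im[...,0]<150)
for z0 in(.012,.02,.03,.06,.08,.1,.11):
    q=W[m&br&(W[...,2]>z0)&(W[...,2]<z0+.01)] if z0<.08 else W[seg(W,(.376,.31),.045,z0,z0+.01)[1]&br]
    if len(q)>5:print(z0,len(q),np.round(fitc(q[:,:2]),4))
E
```

```text
t 9.32 p [0.3775 0.3066 0.1058] F [-0.2 -0.9 -0.3] w 0.0851 turn [-0.0087  0.0071 -0.0073]
tool delta [0.011  0.0056 0.0112]
(np.float64(0.37506925190817064), np.float64(0.3057571053803379), np.float64(0.02138907695736958))
0.012 30 [0.3715 0.3149 0.0258]
0.02 126 [0.3775 0.3157 0.0263]
0.03 85 [0.3883 0.2946 0.0358]
0.06 53 [0.376  0.3049 0.0177]
0.08 38 [0.3758 0.305  0.0206]
0.1 57 [0.3817 0.2984 0.0301]
0.11 62 [0.375  0.3061 0.0214]
```

View pics/s7.png

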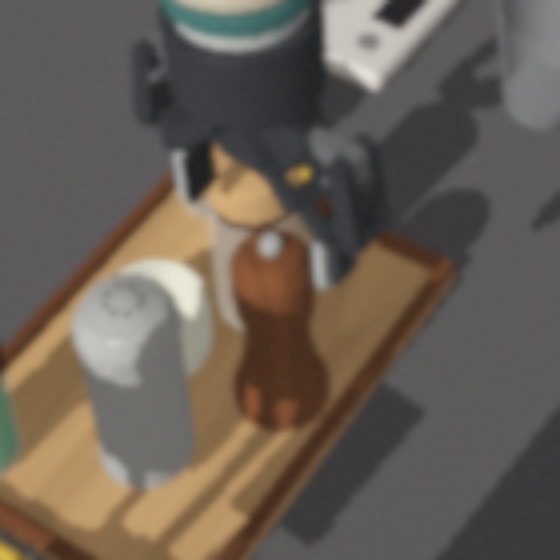

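Request:
apply_moves(moves=[0.085,0,-0.001,0.006,-0.006,0.004,-0.005,0.085,0,0,0.007,0,0,0,0.085,0,0,0.005,0,0,0,0.085,0,0,0.003,0,0,0,0.085,0,0,0.001,0,0,0,0.085,0,0,0,0,0,0,0.085,0,0,0,0,0,0,0.085,0,0,0,0,0,0])

```text
clock: 10.03
position: [0.3752, 0.306, 0.0802]
ee_rot: [-0.0, 0.708, 0.707, -0.003]
contact_force: [0.3, 0.2, -0.3]
width: 0.0854
```

```bash
python3 st.py 0.375 0.306 0.082
```

```text
t 10.03 p [0.3752 0.306  0.0802] F [ 0.3  0.2 -0.3] w 0.0854 turn [-0.0047  0.0043 -0.0015]
tool delta [ 0.     -0.0002 -0.0018]
```

Now close, firmer.

Request:
apply_moves(moves=[0.06,0,0,0,0,0,0,0.055,0,0,0,0,0,0,0.05,0,0,0,0,0,0,0.035,0,0,0,0,0,0,0.035,0,0,0,0,0,0,0.035,0,0,0,0,0,0,0.035,0,0,0,0,0,0,0.035,0,0,0,0,0,0], newtons=50)

```text
clock: 10.7
position: [0.3759, 0.3065, 0.0813]
ee_rot: [0.0, 0.708, 0.707, -0.002]
contact_force: [-0.6, 0.5, -0.5]
width: 0.0423
```

```bash
python3 st.py 0.421 -0.39 0.24
```

```text
t 10.7 p [0.3759 0.3065 0.0813] F [-0.6  0.5 -0.5] w 0.0423 turn [-0.003   0.003  -0.0016]
tool delta [-0.6968  0.0458 -0.1568]
```

Request:
apply_moves(moves=[0.035,0,0,-0.003,0,0,0,0.035,0,0,-0.004,0,0,0,0.035,0,0,-0.004,0,0,0,0.035,0,0,-0.002,0,0,0,0.035,0,0,0,0,0,0,0.035,0,0,0,0,0,0,0.035,0,0,0,0,0,0,0.035,0,0,0,0,0,0])

```text
clock: 11.37
position: [0.3749, 0.3058, 0.0947]
ee_rot: [-0.0, 0.708, 0.707, -0.003]
contact_force: [-0.2, 0.6, -2.7]
width: 0.0425
```

```bash
python3 st.py 0.421 -0.39 0.24;python3 - <<'E'
from rig import imaging
from h import *
d=imaging.get_image("side");a=cv2.resize(d["image"][230:370,180:320],None,fx=4,fy=4);cv2.imwrite("pics/s8.png",a[:,:,::-1])
E
```

```text
t 11.37 p [0.3749 0.3058 0.0947] F [-0.2  0.6 -2.7] w 0.0425 turn [-0.0051  0.0045 -0.0015]
tool delta [-0.6964  0.0464 -0.1424]
```

View pics/s8.png

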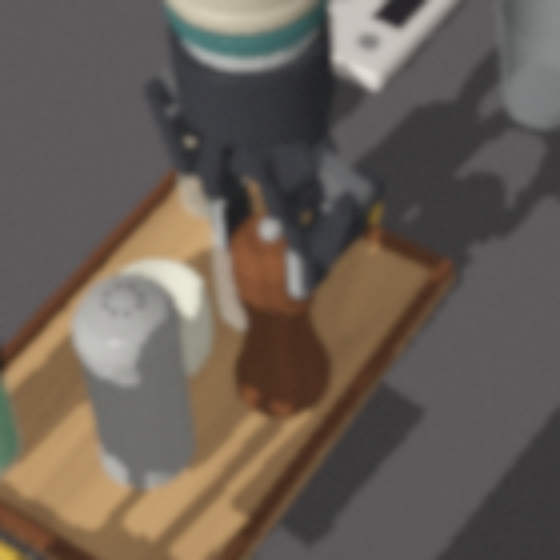

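Request:
apply_moves(moves=[0.035,0,0,-0.01,0,0,0,0.035,0,0,-0.02,0,0,0,0.035,0,0,-0.025,0,0,0,0.035,0,0,-0.025,0,0,0,0.035,0,0,-0.025,0,0,0,0.035,0,0,-0.02,0,0,0,0.035,-0.01,0.003,-0.01,0,0,0,0.035,-0.02,0.004,0,0,0,0])

```text
clock: 12.08
position: [0.3803, 0.2775, 0.233]
ee_rot: [-0.002, 0.706, 0.708, -0.007]
contact_force: [1.6, -0.9, -2.9]
width: 0.0425
```

Request:
apply_moves(moves=[0.035,-0.028,0.005,0,0,0,0,0.035,-0.035,0.005,0,0,0,0,0.035,-0.035,0.005,0,0,0,0,0.035,-0.035,0.005,0,0,0,0,0.035,-0.035,0.005,0,0,0,0,0.035,-0.035,0.005,0,0,0,0,0.035,-0.035,0.005,0,0,0,0,0.035,-0.035,0.003,0,0,0,0])

```text
clock: 12.75
position: [0.4205, -0.0019, 0.2346]
ee_rot: [-0.002, 0.702, 0.712, -0.003]
contact_force: [-0.1, 0.4, -3.4]
width: 0.0423
```

```bash
python3 st.py 0.421 -0.39 0.24
```

```text
t 12.75 p [ 0.4205 -0.0019  0.2346] F [-0.1  0.4 -3.4] w 0.0423 turn [-0.0072  0.0019  0.0131]
tool delta [-0.3881 -0.0046 -0.0046]
```

Request:
apply_moves(moves=[0.035,-0.037,0,0,-0.001,0,0.002,0.035,-0.037,0,0,-0.001,0,0.002,0.035,-0.037,0,0,-0.001,0,0.002,0.035,-0.037,0,0,-0.001,0,0.002,0.035,-0.037,-0.001,0,-0.001,0,0,0.035,-0.037,-0.001,0,0,0,0,0.035,-0.034,-0.001,0,0,0,0,0.035,-0.03,-0.001,0,0,0,0])

```text
clock: 13.42
position: [0.415, -0.3029, 0.234]
ee_rot: [0.0, 0.706, 0.708, -0.001]
contact_force: [-0.5, 0.5, -2.6]
width: 0.0425
```

Request:
apply_moves(moves=[0.035,-0.025,0,0,0,0,0,0.035,-0.02,0,0,0,0,0,0.035,-0.015,0,0,0,0,0,0.035,-0.01,0,0.005,0,0,0,0.035,-0.005,0,0.01,0,0,0,0.035,0,0,0.01,0,0,0,0.035,0,0,0.01,0,0,0,0.035,0,0,0.01,0,0,0])

```text
clock: 14.08
position: [0.4135, -0.3876, 0.1838]
ee_rot: [-0.0, 0.709, 0.705, -0.001]
contact_force: [0.2, 0.7, -2.0]
width: 0.0425
```

```bash
python3 st.py 0.421 -0.39 0.0955
```

```text
t 14.08 p [ 0.4135 -0.3876  0.1838] F [ 0.2  0.7 -2. ] w 0.0425 turn [-0.0014  0.0013 -0.005 ]
tool delta [-0.0023  0.0077  0.0883]
```

Request:
apply_moves(moves=[0.035,-0.001,0.004,0.015,0,0,-0.003,0.035,0,0,0.017,0,0,0,0.035,0,0,0.015,0,0,0,0.035,0,0,0.012,0,0,0,0.035,0,0,0.008,0,0,0,0.035,0,0,0.004,0,0,0,0.035,0,0,0.002,0,0,0,0.035,0,0,0.001,0,0,0])

```text
clock: 14.75
position: [0.4155, -0.3745, 0.0989]
ee_rot: [-0.008, 0.705, 0.709, 0.001]
contact_force: [-0.6, -0.1, -2.2]
width: 0.0422
```

```bash
python3 st.py 0.421 -0.39 0.0955
```

```text
t 14.75 p [ 0.4155 -0.3745  0.0989] F [-0.6 -0.1 -2.2] w 0.0422 turn [-0.0087 -0.0126  0.0066]
tool delta [-0.0156  0.0054  0.0031]
```

Request:
apply_moves(moves=[0.035,-0.002,0,0,-0.005,-0.007,0.003,0.035,0,0,0.001,0,0,0,0.035,0,0,0.001,0,0,0,0.035,0,0,0.001,0,0,0,0.035,0,0,0.001,0,0,0,0.035,0,0,0,0,0,0,0.035,0,0,0,0,0,0,0.035,0,0,0,0,0,0])

```text
clock: 15.42
position: [0.4171, -0.3785, 0.0976]
ee_rot: [0.001, 0.706, 0.708, 0.0]
contact_force: [-0.1, 0.0, -2.6]
width: 0.0425
```

```bash
python3 st.py 0.421 -0.39 0.0955
```

```text
t 15.42 p [ 0.4171 -0.3785  0.0976] F [-0.1  0.  -2.6] w 0.0425 turn [0.0014 0.0003 0.0031]
tool delta [-0.0115  0.0039  0.0021]
```

Request:
apply_moves(moves=[0.035,0,0,0.001,0,0,0,0.035,0,0,0.002,0,0,0,0.035,0,0,0.001,0,0,0,0.035,0,0,0.001,0,0,0,0.035,0,0,0,0,0,0,0.035,0,0,0,0,0,0,0.035,0,0,0,0,0,0,0.035,0,0,0,0,0,0])

```text
clock: 16.08
position: [0.4178, -0.3795, 0.0954]
ee_rot: [0.002, 0.706, 0.708, 0.0]
contact_force: [0.3, 0.7, 1.4]
width: 0.0424
```

```bash
python3 st.py 0.421 -0.39 0.0955;python3 - <<'E'
from rig import imaging
from h import *
d=imaging.get_image("side");a=cv2.resize(d["image"][100:240,280:420],None,fx=4,fy=4);cv2.imwrite("pics/s9.png",a[:,:,::-1])
E
```

```text
t 16.08 p [ 0.4178 -0.3795  0.0954] F [0.3 0.7 1.4] w 0.0424 turn [0.0035 0.0033 0.0031]
tool delta [-0.0105  0.0032 -0.    ]
```

View pics/s9.png

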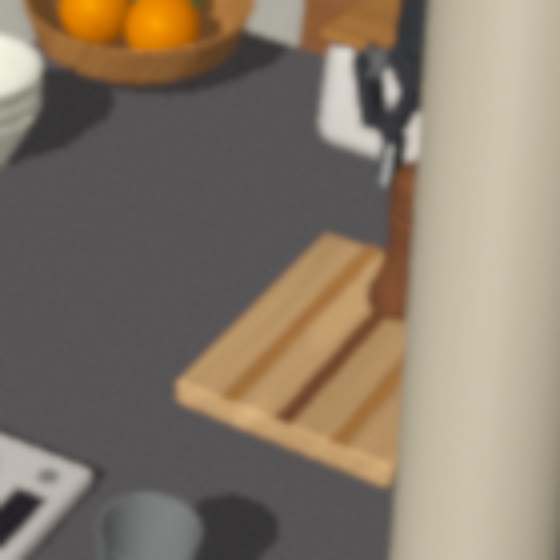

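Request:
apply_moves(moves=[0.055,0,0,0,0,0,0,0.085,0,0,0,0,0,0,0.085,0,0,0,0,0,0,0.085,0,0,0,0,0,0,0.085,0,0,0,0,0,0,0.085,0,0,-0.01,0,0,0,0.085,0,0,-0.02,0,0,0,0.085,0,0,-0.03,0,0,0])

```text
clock: 16.8
position: [0.4151, -0.3765, 0.1524]
ee_rot: [-0.004, 0.706, 0.708, 0.001]
contact_force: [-0.4, 0.4, 0.3]
width: 0.0851
```

Request:
apply_moves(moves=[0.085,0,0,-0.035,0,0,0,0.085,0.02,0,-0.03,0,0,0,0.085,0.038,0,-0.005,0,0,0,0.085,0.038,0,0,0,0,0,0.085,0.038,0,0,0,0,0,0.085,0.038,0,0,0,0,0,0.085,0.038,0,0,0,0,0,0.085,0.038,0,0,0,0,0])

```text
clock: 17.47
position: [0.4203, -0.1325, 0.2386]
ee_rot: [0.011, 0.711, 0.703, 0.001]
contact_force: [-0.2, -0.0, 0.4]
width: 0.0852
```

```bash
python3 st.py 0.4265 0.263 0.22;python3 - <<'E'
from rig import imaging
from h import *
d=imaging.get_image("top");cv2.imwrite("pics/t2.png",d["image"][:,:,::-1])
W=cloud(d)
P,m=seg(W,(.418,-.38),.04,.11,.137);print(P.mean(0),fitc(P[:,:2]),len(P))
E
```

```text
t 17.47 p [ 0.4203 -0.1325  0.2386] F [-0.2 -0.   0.4] w 0.0852 turn [ 0.0164  0.0139 -0.0101]
tool delta [0.3958 0.002  0.0132]
[ 0.41564821 -0.36582011  0.12707534] (np.float64(0.4167480111252885), np.float64(-0.3789981800361305), np.float64(0.02171641712560389)) 71
```

View pics/t2.png

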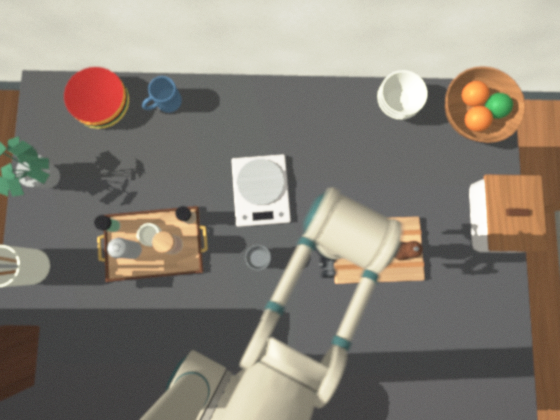

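Request:
apply_moves(moves=[0.085,0.038,0,0,0.002,0.002,-0.001,0.085,0.038,0,0,0.002,0.002,-0.001,0.085,0.038,0,0,0.002,0.002,-0.001,0.085,0.038,0,0,0.002,0.002,-0.001,0.085,0.038,0,0,0.001,0.001,-0.001,0.085,0.038,0,0,0,0,0,0.085,0.038,0,0,0,0,0,0.085,0.034,0,0,0,0,0])

```text
clock: 18.18
position: [0.4204, 0.1784, 0.246]
ee_rot: [0.008, 0.709, 0.705, 0.007]
contact_force: [0.7, -0.0, 0.5]
width: 0.0851
```

Request:
apply_moves(moves=[0.085,0.028,0,0,0,0,0,0.085,0.022,0,0,0,0,0,0.085,0.016,0,0,0,0,0,0.085,0.01,0,0,0,0,0,0.085,0.005,0,0.01,0,0,0,0.085,0.002,0,0.01,0,0,0,0.085,0,0,0.01,0,0,0,0.085,0,0,0.005,0,0,0])

```text
clock: 18.85
position: [0.4221, 0.2718, 0.2139]
ee_rot: [0.009, 0.705, 0.709, 0.012]
contact_force: [-0.1, -0.6, -0.6]
width: 0.0849
```

```bash
python3 st.py 0.4265 0.263 0.077
python3 - <<'E'
from rig import imaging
from h import *
d=imaging.get_image("side");a=cv2.resize(d["image"][130:380,150:400],None,fx=2.3,fy=2.3);cv2.imwrite("pics/s10.png",a[:,:,::-1])
W=cloud(d)
for n,c,r,z0,z1 in(("jar",(.4257,.2644),.04,.128,.138),("jarlid side",(.4257,.2644),.04,.107,.127),("shak",(.41,.378),.04,.03,.105)):
    P,m=seg(W,c,r,z0,z1);print(n,len(P),np.round(fitc(P[:,:2]),4),P.mean(0) if len(P) else 0)
E
```

```text
t 18.85 p [0.4221 0.2718 0.2139] F [-0.1 -0.6 -0.6] w 0.0849 turn [ 0.0299 -0.0042  0.0052]
tool delta [-0.0094  0.0003  0.1369]
jar 363 [0.4262 0.2633 0.0191] [0.42593937 0.26363471 0.1314079 ]
jarlid side 150 [0.427  0.2625 0.0263] [0.41274635 0.27688093 0.11768244]
shak 527 [0.4102 0.3776 0.0253] [0.39432338 0.38972437 0.0689233 ]
```

View pics/s10.png

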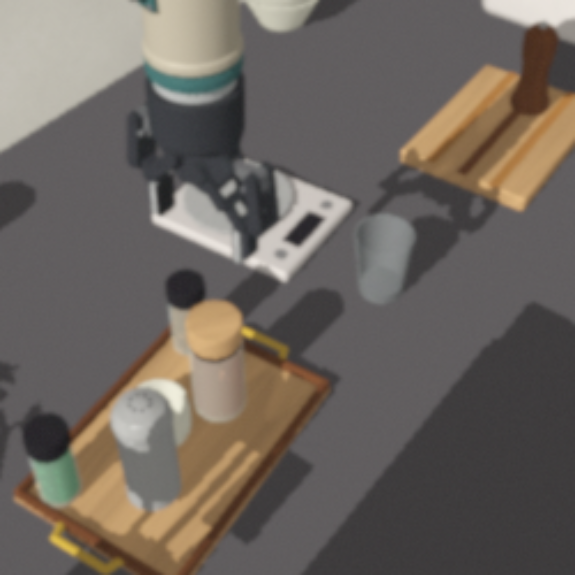

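Request:
apply_moves(moves=[0.085,-0.004,0.002,0.01,0.012,-0.002,0.002,0.085,-0.002,0.001,0.018,0.004,0,0,0.085,0,0,0.018,0,0,0,0.085,0,0,0.012,0,0,0,0.085,0,0,0.006,0,0,0,0.085,0,0,0.002,0,0,0,0.085,0,0,0,0,0,0,0.085,0,0,0,0,0,0])

```text
clock: 19.57
position: [0.4281, 0.258, 0.142]
ee_rot: [0.004, 0.709, 0.705, 0.002]
contact_force: [0.6, 0.1, 1.6]
width: 0.0849
```

```bash
python3 st.py 0.4263 0.2632 0.077
```

```text
t 19.57 p [0.4281 0.258  0.142 ] F [0.6 0.1 1.6] w 0.0849 turn [ 0.0093  0.0025 -0.0052]
tool delta [ 0.0053 -0.0024  0.0649]
```

Request:
apply_moves(moves=[0.085,0.003,-0.001,0.008,0.005,0.001,-0.003,0.085,0,0,0.014,0,0,0,0.085,0,0,0.016,0,0,0,0.085,0,0,0.012,0,0,0,0.085,0,0,0.007,0,0,0,0.085,0,0,0.003,0,0,0,0.085,0,0,0.001,0,0,0,0.085,0,0,0,0,0,0])

```text
clock: 20.23
position: [0.432, 0.2643, 0.082]
ee_rot: [0.004, 0.707, 0.707, 0.007]
contact_force: [-0.1, -0.1, -0.3]
width: 0.0852
```

```bash
python3 st.py 0.4263 0.2632 0.077
```

```text
t 20.23 p [0.432  0.2643 0.082 ] F [-0.1 -0.1 -0.3] w 0.0852 turn [ 0.0144 -0.0044 -0.001 ]
tool delta [-0.0011 -0.0058  0.005 ]
```

Request:
apply_moves(moves=[0.085,-0.001,-0.003,0.002,0.006,-0.002,0,0.085,0,-0.001,0.001,0.002,0,0,0.085,0,0,0,0,0,0,0.085,0,0,0,0,0,0,0.075,0,0,0,0,0,0,0.07,0,0,0,0,0,0,0.065,0,0,0,0,0,0,0.065,0,0,0,0,0,0])

```text
clock: 20.9
position: [0.4296, 0.2642, 0.0815]
ee_rot: [0.002, 0.707, 0.707, 0.006]
contact_force: [-0.3, 0.2, 0.6]
width: 0.0654
```

```bash
python3 st.py 0.4263 0.2632 0.077
```

```text
t 20.9 p [0.4296 0.2642 0.0815] F [-0.3  0.2  0.6] w 0.0654 turn [ 0.0109 -0.0047 -0.0009]
tool delta [-0.001  -0.0034  0.0044]
```

Request:
apply_moves(moves=[0.065,-0.001,-0.002,0.002,0.004,-0.002,0,0.065,0,-0.002,0.002,0.004,-0.001,0,0.065,0,0,0,0,0,0,0.055,0,0,0,0,0,0,0.045,0,0,0,0,0,0,0.045,0,0,0,0,0,0,0.045,0,0,0,0,0,0,0.045,0,0,0,0,0,0])

```text
clock: 21.57
position: [0.4257, 0.2631, 0.0775]
ee_rot: [0.0, 0.707, 0.707, 0.002]
contact_force: [1.0, -0.6, 1.2]
width: 0.0528
```

```bash
python3 st.py 0.4263 0.2632 0.077
```

```text
t 21.57 p [0.4257 0.2631 0.0775] F [ 1.  -0.6  1.2] w 0.0528 turn [ 0.0028 -0.0015 -0.0008]
tool delta [0.0001 0.0006 0.0005]
```

Request:
apply_moves(moves=[0.045,0,0,-0.003,0,0,0,0.045,0,0,-0.01,0,0,0,0.045,0,0,-0.018,0,0,0,0.045,0,0,-0.024,0,0,0,0.045,0,0,-0.028,0,0,0,0.045,0,0,-0.028,0,0,0,0.045,0,0,-0.02,0,0,0,0.045,0,0,-0.01,0,0,0])

```text
clock: 22.23
position: [0.4181, 0.2601, 0.2163]
ee_rot: [-0.004, 0.707, 0.707, -0.009]
contact_force: [1.1, -0.3, -2.7]
width: 0.0525
```

```bash
python3 st.py 0.421 -0.31 0.24
```

```text
t 22.23 p [0.4181 0.2601 0.2163] F [ 1.1 -0.3 -2.7] w 0.0525 turn [-0.0191  0.0075 -0.001 ]
tool delta [-0.5702  0.003  -0.0194]
```

Request:
apply_moves(moves=[0.045,-0.015,0,-0.01,-0.005,0.002,0,0.045,-0.028,0,-0.01,-0.003,0.001,0,0.045,-0.037,0,0,-0.002,0,0,0.045,-0.037,0,0,0,0,0,0.045,-0.037,0,0,0,0,0,0.045,-0.037,0,0,0,0,0,0.045,-0.037,0,0,0,0,0,0.045,-0.037,0,0,0,0,0])

```text
clock: 22.9
position: [0.4175, -0.0061, 0.2378]
ee_rot: [-0.004, 0.702, 0.712, -0.002]
contact_force: [0.4, -0.1, -3.1]
width: 0.0529
```

Request:
apply_moves(moves=[0.045,-0.037,0,0,0,0,0,0.045,-0.037,0,0,0,0,0,0.045,-0.037,0,0,0,0,0,0.045,-0.037,0,0,0,0,0,0.045,-0.033,0,0,0,0,0,0.045,-0.028,0,0,0,0,0,0.045,-0.022,0,0,0,0,0,0.045,-0.016,0,0,0,0,0])

```text
clock: 23.57
position: [0.4133, -0.2678, 0.2327]
ee_rot: [-0.007, 0.704, 0.71, -0.003]
contact_force: [0.2, 0.7, -2.8]
width: 0.0527
```

```bash
python3 st.py 0.421 -0.307 0.0918
```

```text
t 23.57 p [ 0.4133 -0.2678  0.2327] F [ 0.2  0.7 -2.8] w 0.0527 turn [-0.0146 -0.0065  0.0078]
tool delta [-0.0402  0.0095  0.1405]
```

Request:
apply_moves(moves=[0.045,-0.012,0.003,0,-0.005,-0.003,0.003,0.045,-0.008,0.003,0.005,-0.002,-0.001,0.001,0.045,-0.004,0,0.01,0,0,0,0.045,-0.002,0,0.015,0,0,0,0.045,0,0,0.012,0,0,0,0.045,0,0,0.008,0,0,0,0.045,0,0,0.004,0,0,0,0.045,0,0,0,0,0,0])

```text
clock: 24.23
position: [0.4177, -0.2931, 0.17]
ee_rot: [-0.008, 0.706, 0.708, -0.001]
contact_force: [-0.4, -0.1, -2.5]
width: 0.0528
```

```bash
python3 st.py 0.421 -0.307 0.0918
```

```text
t 24.23 p [ 0.4177 -0.2931  0.17  ] F [-0.4 -0.1 -2.5] w 0.0528 turn [-0.0125 -0.0097  0.0021]
tool delta [-0.0147  0.0042  0.078 ]
```

Request:
apply_moves(moves=[0.045,-0.006,0.002,0.008,-0.005,-0.004,0,0.045,-0.004,0,0.014,-0.003,-0.002,0,0.045,-0.002,0,0.016,0,0,0,0.045,0,0,0.014,0,0,0,0.045,0,0,0.01,0,0,0,0.045,0,0,0.005,0,0,0,0.045,0,0,0.002,0,0,0,0.045,0,0,0,0,0,0])

```text
clock: 24.9
position: [0.4235, -0.3071, 0.0996]
ee_rot: [0.003, 0.705, 0.709, -0.0]
contact_force: [-1.5, 0.3, -2.9]
width: 0.0527
```

```bash
python3 st.py 0.421 -0.307 0.0918
```

```text
t 24.9 p [ 0.4235 -0.3071  0.0996] F [-1.5  0.3 -2.9] w 0.0527 turn [0.0039 0.0041 0.0066]
tool delta [ 0.0002 -0.0026  0.0078]
```

Request:
apply_moves(moves=[0.045,0,0,0.002,0,0,0,0.045,0,0,0.003,0,0,0,0.045,0,0,0.002,0,0,0,0.045,0,0,0.001,0,0,0,0.045,0,0,0.001,0,0,0,0.045,0,0,0,0,0,0,0.045,0,0,0,0,0,0,0.045,0,0,0,0,0,0])

```text
clock: 25.57
position: [0.4256, -0.3089, 0.0927]
ee_rot: [0.006, 0.705, 0.71, 0.0]
contact_force: [-0.1, 0.9, -3.2]
width: 0.0527
```

```bash
python3 st.py 0.421 -0.307 0.0918
```

```text
t 25.57 p [ 0.4256 -0.3089  0.0927] F [-0.1  0.9 -3.2] w 0.0527 turn [0.0088 0.0087 0.007 ]
tool delta [ 0.0019 -0.0046  0.0008]
```

Request:
apply_moves(moves=[0.045,0,0,0.001,0.004,0.004,0,0.045,0,0,0.001,0,0,0,0.045,0,0,0.001,0,0,0,0.045,0,0,0.001,0,0,0,0.06,0,0,0,0,0,0,0.07,0,0,0,0,0,0,0.085,0,0,0,0,0,0,0.085,0,0,0,0,0,0])

```text
clock: 26.23
position: [0.4273, -0.3111, 0.0927]
ee_rot: [0.006, 0.704, 0.71, -0.0]
contact_force: [-0.9, 0.2, -0.1]
width: 0.085
```

```bash
python3 st.py 0.4257 -0.309 0.24
```

```text
t 26.23 p [ 0.4273 -0.3111  0.0927] F [-0.9  0.2 -0.1] w 0.085 turn [0.0086 0.0096 0.0073]
tool delta [ 0.0007 -0.0004 -0.1473]
```

Request:
apply_moves(moves=[0.085,0,0,-0.01,0,0,0,0.085,0,0,-0.02,0,0,0,0.085,0,0,-0.03,0,0,0,0.085,0,0,-0.035,0,0,0,0.085,0.01,0,-0.03,0,0,0,0.085,0.025,0,-0.01,0,0,0,0.085,0.038,0,0,0,0,0,0.085,0.038,0,0,0,0,0])

```text
clock: 26.9
position: [0.4275, -0.2034, 0.237]
ee_rot: [0.009, 0.708, 0.706, -0.001]
contact_force: [0.7, 0.8, 0.2]
width: 0.085
```

Request:
apply_moves(moves=[0.085,0.038,-0.002,0,0,0,0,0.085,0.038,-0.002,0,0,0,0,0.085,0.038,-0.002,0,0,0,0,0.085,0.038,-0.002,0,0,0,0,0.085,0.038,-0.002,0,0,0,0,0.085,0.038,-0.002,0,0,0,0,0.085,0.038,-0.002,0,0,0,0,0.085,0.038,-0.001,0,0,0,0])

```text
clock: 27.57
position: [0.4128, 0.1127, 0.2407]
ee_rot: [0.016, 0.71, 0.704, 0.004]
contact_force: [0.9, 0.1, -0.7]
width: 0.085
```

```bash
python3 st.py 0.410 0.3777 0.22;python3 - <<'E'
from rig import imaging
from h import *
d=imaging.get_image("side");cv2.imwrite("pics/s11.png",d["image"][:,:,::-1])
E
```

```text
t 27.57 p [0.4128 0.1127 0.2407] F [ 0.9  0.1 -0.7] w 0.085 turn [ 0.0289  0.0171 -0.0092]
tool delta [ 0.2653 -0.0058  0.016 ]
```

View pics/s11.png

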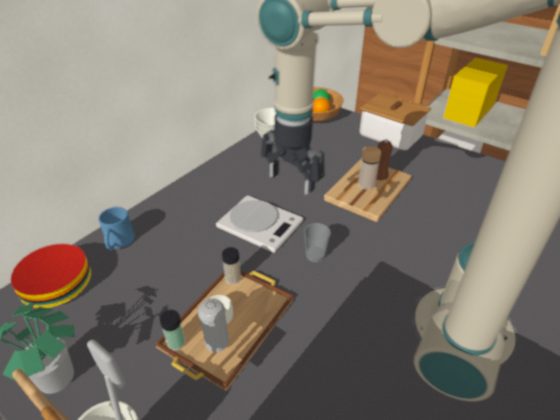

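Request:
apply_moves(moves=[0.085,0.038,-0.001,0,0.005,0.003,-0.001,0.085,0.038,0,0,0.005,0.003,-0.001,0.085,0.038,0,0,0.004,0.002,-0.001,0.085,0.036,0,0,0.002,0.002,-0.001,0.085,0.032,0,0,0,0,0,0.085,0.027,0,0,0,0,0,0.085,0.02,0,0,0,0,0,0.085,0.012,0,0,0,0,0])

```text
clock: 28.28
position: [0.4097, 0.3683, 0.246]
ee_rot: [0.006, 0.704, 0.71, 0.009]
contact_force: [0.6, -1.6, -0.1]
width: 0.0849
```

```bash
python3 st.py 0.410 0.3777 0.069
```

```text
t 28.28 p [0.4097 0.3683 0.246 ] F [ 0.6 -1.6 -0.1] w 0.0849 turn [ 0.0207 -0.0042  0.0075]
tool delta [ 0.0087 -0.0033  0.177 ]
```

Request:
apply_moves(moves=[0.085,0.002,0,0.008,0.008,-0.002,0.003,0.085,0,0,0.015,0.005,-0.001,0.002,0.085,0,0,0.018,0,0,0,0.085,0,0,0.018,0,0,0,0.085,0,0,0.014,0,0,0,0.085,0,0,0.008,0,0,0,0.085,0,0,0.003,0,0,0,0.085,0,0,0,0,0,0])

```text
clock: 28.95
position: [0.4124, 0.3656, 0.1587]
ee_rot: [0.004, 0.707, 0.708, 0.002]
contact_force: [0.3, 0.1, -0.5]
width: 0.085
```

```bash
python3 st.py 0.410 0.3777 0.069
```

```text
t 28.95 p [0.4124 0.3656 0.1587] F [ 0.3  0.1 -0.5] w 0.085 turn [0.0074 0.003  0.0014]
tool delta [ 0.0124 -0.003   0.0897]
```

Request:
apply_moves(moves=[0.085,0.005,-0.002,0.002,0.004,0.002,0,0.085,0.003,-0.001,0.008,0,0,0,0.085,0.001,0,0.014,0,0,0,0.085,0,0,0.016,0,0,0,0.085,0,0,0.014,0,0,0,0.085,0,0,0.008,0,0,0,0.085,0,0,0.003,0,0,0,0.085,0,0,0,0,0,0])

```text
clock: 29.62
position: [0.4133, 0.3784, 0.0951]
ee_rot: [0.002, 0.707, 0.707, 0.007]
contact_force: [-1.1, 0.5, -0.4]
width: 0.0848
```

```bash
python3 st.py 0.410 0.3777 0.069
```

```text
t 29.62 p [0.4133 0.3784 0.0951] F [-1.1  0.5 -0.4] w 0.0848 turn [ 0.0125 -0.0066  0.0004]
tool delta [-0.0008 -0.0036  0.0261]
```

Request:
apply_moves(moves=[0.085,0,-0.002,0.004,0.006,-0.004,0,0.085,0,-0.001,0.007,0.003,-0.001,0,0.085,0,0,0.007,0,0,0,0.085,0,0,0.004,0,0,0,0.085,0,0,0.002,0,0,0,0.085,0,0,0.001,0,0,0,0.075,0,0,0,0,0,0,0.065,0,0,0,0,0,0])

```text
clock: 30.28
position: [0.4118, 0.38, 0.0699]
ee_rot: [0.001, 0.707, 0.707, 0.004]
contact_force: [-0.1, -0.6, -0.4]
width: 0.0657
```

```bash
python3 st.py 0.410 0.3777 0.069
```

```text
t 30.28 p [0.4118 0.38   0.0699] F [-0.1 -0.6 -0.4] w 0.0657 turn [ 0.0065 -0.004   0.0005]
tool delta [-0.0023 -0.0019  0.0009]
```

Request:
apply_moves(moves=[0.065,-0.001,-0.001,0.001,0.004,-0.002,0,0.06,-0.001,-0.001,0,0,0,0,0.055,0,0,0,0,0,0,0.045,0,0,0,0,0,0,0.04,0,0,0,0,0,0,0.04,0,0,0,0,0,0,0.04,0,0,0,0,0,0,0.04,0,0,0,0,0,0])

```text
clock: 30.95
position: [0.4105, 0.3781, 0.0699]
ee_rot: [0.0, 0.707, 0.707, 0.003]
contact_force: [-0.5, -0.4, 0.2]
width: 0.0531
```

```bash
python3 st.py 0.410 0.3777 0.069
```

```text
t 30.95 p [0.4105 0.3781 0.0699] F [-0.5 -0.4  0.2] w 0.0531 turn [ 0.0042 -0.0031  0.0003]
tool delta [-0.0004 -0.0005  0.0009]
```

Request:
apply_moves(moves=[0.04,0,0,-0.002,0,0,0,0.04,0,0,-0.004,0,0,0,0.04,0,0,-0.004,0,0,0,0.04,0,0,-0.002,0,0,0,0.04,0,0,0,0,0,0,0.04,0,0,0,0,0,0,0.04,0,0,0,0,0,0,0.04,0,0,0,0,0,0])

```text
clock: 31.62
position: [0.4087, 0.3771, 0.0815]
ee_rot: [-0.0, 0.707, 0.707, 0.0]
contact_force: [0.1, -0.1, -3.1]
width: 0.0526
```

```bash
python3 st.py 0.410 0.3777 0.069;python3 - <<'E'
from rig import imaging
from h import *
d=imaging.get_image("side");a=cv2.resize(d["image"][230:370,150:290],None,fx=4,fy=4);cv2.imwrite("pics/s12.png",a[:,:,::-1])
E
```

```text
t 31.62 p [0.4087 0.3771 0.0815] F [ 0.1 -0.1 -3.1] w 0.0526 turn [ 0.0005 -0.0007  0.0004]
tool delta [0.0006 0.0013 0.0125]
```

View pics/s12.png

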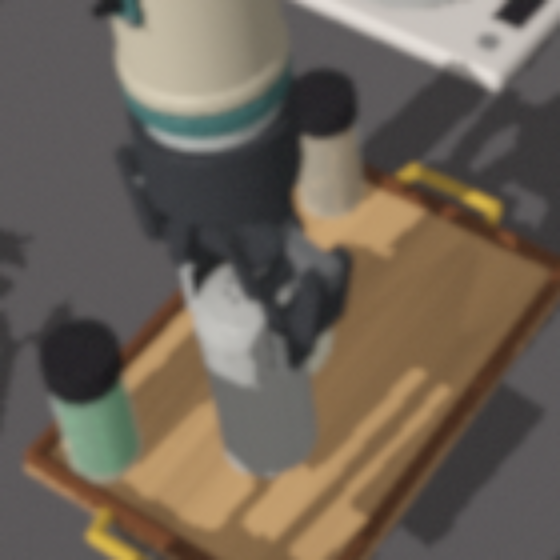

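Request:
apply_moves(moves=[0.04,0,0,-0.008,0,0,0,0.04,0,0,-0.016,0,0,0,0.04,0,0,-0.022,0,0,0,0.04,0,0,-0.025,0,0,0,0.04,0,0,-0.025,0,0,0,0.04,0,0,-0.02,0,0,0,0.04,0,0,-0.01,0,0,0,0.04,0,0,-0.003,0,0,0])

```text
clock: 32.33
position: [0.4068, 0.3757, 0.2171]
ee_rot: [-0.001, 0.707, 0.707, -0.003]
contact_force: [0.4, 0.4, -2.4]
width: 0.0529
```

```bash
python3 st.py 0.42 -0.235 0.24;python3 - <<'E'
from rig import imaging
from h import *
d=imaging.get_image("side");W=cloud(d)
a=cv2.resize(d["image"][130:330,120:320],None,fx=3,fy=3);cv2.imwrite("pics/s13.png",a[:,:,::-1])
p=(.4,.378)
for z0 in np.arange(.14,.3,.02):
    P,m=seg(W,p,.05,z0,z0+.02)
    if len(P)>10: print(round(z0,3),len(P),np.round(fitc(P[:,:2]),4))
E
```

```text
t 32.33 p [0.4068 0.3757 0.2171] F [ 0.4  0.4 -2.4] w 0.0529 turn [-0.0045  0.0029  0.0004]
tool delta [-0.6107  0.0128 -0.0213]
0.14 41 [0.4069 0.3745 0.0258]
0.16 177 [0.4062 0.3751 0.0254]
0.18 185 [0.4062 0.3754 0.0252]
0.2 191 [0.4064 0.3753 0.0254]
0.22 188 [0.4062 0.3756 0.0251]
0.24 165 [0.4069 0.3615 0.0384]
0.26 396 [0.4032 0.3702 0.03  ]
0.28 310 [0.4026 0.3801 0.0266]
```

View pics/s13.png

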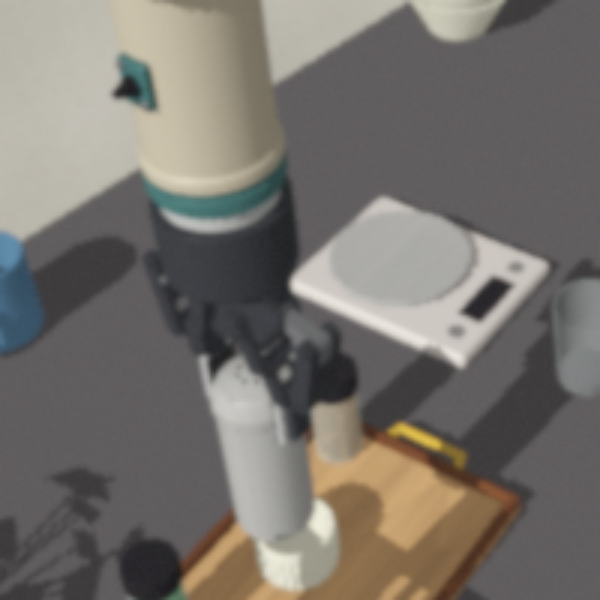

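Request:
apply_moves(moves=[0.04,-0.015,0.002,-0.01,0,0,0,0.04,-0.028,0.002,-0.01,0,0,0,0.04,-0.037,0.003,0,0,0,0,0.04,-0.037,0.003,0,0,0,0,0.04,-0.037,0.002,0,0,0,0,0.04,-0.037,0.002,0,0,0,0,0.04,-0.037,0,0,0,0,0,0.04,-0.037,0,0,0,0,0])

```text
clock: 33.05
position: [0.4185, 0.1029, 0.2344]
ee_rot: [-0.002, 0.702, 0.712, -0.006]
contact_force: [1.1, 0.4, -2.8]
width: 0.0529
```

Request:
apply_moves(moves=[0.04,-0.037,0,0,0,0,0,0.04,-0.037,0,0,0,0,0,0.04,-0.037,0,0,0,0,0,0.04,-0.037,0,0,0,0,0,0.04,-0.037,0,0,0,0,0,0.04,-0.037,0,0,0,0,0,0.04,-0.033,0,0,0,0,0,0.04,-0.028,0,0,0,0,0])

```text
clock: 33.72
position: [0.4097, -0.198, 0.2325]
ee_rot: [-0.006, 0.703, 0.711, -0.01]
contact_force: [0.8, -0.3, -2.4]
width: 0.053
```

```bash
python3 st.py 0.42 -0.237 0.084
```

```text
t 33.72 p [ 0.4097 -0.198   0.2325] F [ 0.8 -0.3 -2.4] w 0.053 turn [-0.0226  0.0055  0.0106]
tool delta [-0.0383  0.0132  0.1485]
```

Request:
apply_moves(moves=[0.04,-0.016,0.004,0,-0.008,0.002,0.004,0.04,-0.008,0.003,0,-0.004,0,0.002,0.04,-0.003,0,0.006,0,0,0,0.04,0,0,0.012,0,0,0,0.04,0,0,0.014,0,0,0,0.04,0,0,0.01,0,0,0,0.04,0,0,0.005,0,0,0,0.04,0,0,0,0,0,0])

```text
clock: 34.38
position: [0.4094, -0.229, 0.179]
ee_rot: [-0.008, 0.708, 0.706, -0.007]
contact_force: [-1.0, -0.1, -2.7]
width: 0.0526
```

```bash
python3 st.py 0.42 -0.237 0.084
```

```text
t 34.38 p [ 0.4094 -0.229   0.179 ] F [-1.  -0.1 -2.7] w 0.0526 turn [-0.0206 -0.0007 -0.003 ]
tool delta [-0.0081  0.0126  0.0948]
```

Request:
apply_moves(moves=[0.04,-0.004,0.004,0.006,-0.008,0,0,0.04,-0.002,0.003,0.014,-0.005,0,0,0.04,0,0,0.018,-0.002,0,0,0.04,0,0,0.018,0,0,0,0.04,0,0,0.014,0,0,0,0.04,0,0,0.008,0,0,0,0.04,0,0,0.003,0,0,0,0.04,0,0,0,0,0,0])

```text
clock: 35.05
position: [0.4202, -0.2346, 0.0967]
ee_rot: [0.003, 0.706, 0.708, -0.0]
contact_force: [-0.1, 0.1, -2.3]
width: 0.053
```

```bash
python3 st.py 0.42 -0.237 0.084
```

```text
t 35.05 p [ 0.4202 -0.2346  0.0967] F [-0.1  0.1 -2.3] w 0.053 turn [0.0035 0.0036 0.0031]
tool delta [-0.0024 -0.0002  0.0127]
```

Request:
apply_moves(moves=[0.04,0,0,0.003,0,0,0,0.04,0,0,0.004,0,0,0,0.04,0,0,0.003,0,0,0,0.04,0,0,0.001,0,0,0,0.04,0,0,0,0,0,0,0.04,0,0,0,0,0,0,0.04,0,0,0,0,0,0,0.04,0,0,0,0,0,0])

```text
clock: 35.72
position: [0.423, -0.2365, 0.0881]
ee_rot: [0.006, 0.706, 0.708, 0.001]
contact_force: [-0.9, -0.5, -2.8]
width: 0.0531
```

```bash
python3 st.py 0.42 -0.237 0.084
```

```text
t 35.72 p [ 0.423  -0.2365  0.0881] F [-0.9 -0.5 -2.8] w 0.0531 turn [0.0097 0.0082 0.0035]
tool delta [-0.0005 -0.0031  0.0041]
```

Request:
apply_moves(moves=[0.04,0,0,0.002,0.004,0.004,0,0.04,0,0,0.002,0,0,0,0.04,0,0,0.002,0,0,0,0.04,0,0,0.001,0,0,0,0.04,0,0,0,0,0,0,0.04,0,0,0,0,0,0,0.04,0,0,0,0,0,0,0.04,0,0,0,0,0,0])

```text
clock: 36.38
position: [0.424, -0.2386, 0.084]
ee_rot: [0.006, 0.706, 0.709, -0.0]
contact_force: [-0.0, 0.1, -1.3]
width: 0.0529
```

```bash
python3 st.py 0.42 -0.237 0.084
```

```text
t 36.38 p [ 0.424  -0.2386  0.084 ] F [-0.   0.1 -1.3] w 0.0529 turn [0.0075 0.0084 0.0044]
tool delta [ 0.0016 -0.004  -0.    ]
```

Request:
apply_moves(moves=[0.04,0,0,0.001,0,0,0,0.06,0,0,0,0,0,0,0.085,0,0,0,0,0,0,0.085,0,0,0,0,0,0,0.085,0,0,-0.008,0,0,0,0.085,0,0,-0.02,0,0,0,0.085,0,0,-0.03,0,0,0,0.085,0,0,-0.035,0,0,0])

```text
clock: 37.05
position: [0.4197, -0.2351, 0.1738]
ee_rot: [-0.002, 0.706, 0.709, -0.001]
contact_force: [1.3, -1.2, -0.6]
width: 0.0846
```

Request:
apply_moves(moves=[0.085,0.01,0,-0.035,0,0,0,0.085,0.025,0,-0.015,0,0,0,0.085,0.038,0,0,0,0,0,0.085,0.038,0,0,0,0,0,0.085,0.038,0.001,0,0,0,0,0.085,0.038,0.002,0,0,0,0,0.085,0.038,0.002,0,0,0,0,0.085,0.038,0.002,0,0,0,0])

```text
clock: 37.72
position: [0.4336, 0.0272, 0.2387]
ee_rot: [0.013, 0.711, 0.703, 0.003]
contact_force: [0.7, -0.4, 0.8]
width: 0.0848
```

```bash
python3 st.py 0.451 0.3245 0.2;python3 - <<'E'
from rig import imaging
from h import *
d=imaging.get_image("side");a=d["image"][100:400,120:520];cv2.imwrite("pics/s14.png",a[:,:,::-1]);W=cloud(d)
for n,c,r,z0,z1 in(("jar",(.426,-.31),.045,.141,.152),("shak",(.423,-.238),.04,.045,.12),("mill",(.417,-.379),.04,.11,.137),("ram",(.451,.324),.05,.02,.047),("ramrim",(.451,.324),.05,.047,.055)):
    P,m=seg(W,c,r,z0,z1);print(n,len(P),np.round(fitc(P[:,:2]),4),P.mean(0) if len(P) else 0)
    (x,y),r=cv2.minEnclosingCircle((P[:,:2]*1000).astype(np.float32));print("  ",x,y,r)
E
```

```text
t 37.72 p [0.4336 0.0272 0.2387] F [ 0.7 -0.4  0.8] w 0.0848 turn [ 0.0222  0.0142 -0.0108]
tool delta [0.298  0.0134 0.0348]
jar 161 [ 0.4276 -0.309   0.02  ] [ 0.42702377 -0.30837269  0.14570131]
   430.5811462402344 -308.1967468261719 29.403287887573242
shak 369 [ 0.4241 -0.2382  0.0242] [ 0.4162133  -0.22174098  0.08312755]
   422.8354187011719 -235.21389770507812 26.33755874633789
mill 97 [ 0.4173 -0.3786  0.02  ] [ 0.408529   -0.36575417  0.12522693]
   416.0818786621094 -376.3114013671875 22.480112075805664
ram 390 [0.4505 0.3262 0.028 ] [0.45020113 0.32733839 0.03401635]
   451.7556457519531 324.9055480957031 31.76030921936035
ramrim 129 [0.4517 0.3253 0.0278] [0.45154542 0.32431932 0.04933752]
   451.5064697265625 324.878662109375 30.3020076751709
```

View pics/s14.png

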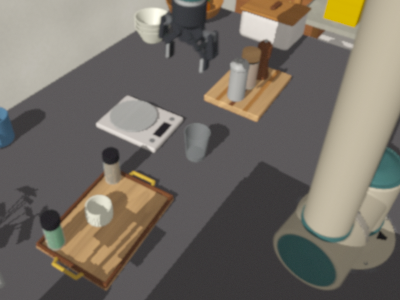

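Request:
apply_moves(moves=[0.085,0.038,0.002,0,0.005,0.003,-0.002,0.085,0.038,0.002,0,0.004,0.003,-0.001,0.085,0.038,0.001,0,0.004,0.002,-0.001,0.085,0.038,0.001,0,0.002,0,0,0.085,0.034,0.001,0,0,0,0,0.085,0.03,0,0,0,0,0,0.085,0.025,0,0,0,0,0,0.085,0.018,0,0,0,0,0])

```text
clock: 38.43
position: [0.4392, 0.3005, 0.2433]
ee_rot: [0.004, 0.706, 0.708, 0.006]
contact_force: [1.2, 0.1, 0.4]
width: 0.0852
```

```bash
python3 st.py 0.4515 0.325 0.013
```

```text
t 38.43 p [0.4392 0.3005 0.2433] F [1.2 0.1 0.4] w 0.0852 turn [ 0.014  -0.0032  0.003 ]
tool delta [0.0238 0.0091 0.2305]
```

Request:
apply_moves(moves=[0.085,0.008,0.004,0.01,0.005,-0.001,0,0.085,0.004,0.003,0.02,0.003,0,0,0.085,0.001,0.001,0.025,0.001,0,0,0.085,0,0,0.028,0,0,0,0.085,0,0,0.028,0,0,0,0.085,0,0,0.022,0,0,0,0.085,0,0,0.014,0,0,0,0.085,0,0,0.007,0,0,0])

```text
clock: 39.1
position: [0.4536, 0.3165, 0.0843]
ee_rot: [0.002, 0.704, 0.71, 0.006]
contact_force: [0.8, -0.8, 0.2]
width: 0.085
```

```bash
python3 st.py 0.4515 0.325 0.013
```

```text
t 39.1 p [0.4536 0.3165 0.0843] F [ 0.8 -0.8  0.2] w 0.085 turn [ 0.0118 -0.0047  0.0093]
tool delta [ 0.0082 -0.0028  0.0713]
```

Request:
apply_moves(moves=[0.085,0.004,-0.001,0,0.005,-0.002,0.005,0.085,0.002,-0.001,0.006,0.002,0,0,0.085,0,0,0.01,0,0,0,0.085,0,0,0.01,0,0,0,0.085,0,0,0.006,0,0,0,0.085,0,0,0.003,0,0,0,0.085,0,0,0,0,0,0,0.085,0,0,0,0,0,0])

```text
clock: 39.77
position: [0.4535, 0.3218, 0.0465]
ee_rot: [0.001, 0.706, 0.708, 0.003]
contact_force: [-0.1, 0.0, 0.4]
width: 0.0848
```

```bash
python3 st.py 0.4515 0.325 0.013
```

```text
t 39.77 p [0.4535 0.3218 0.0465] F [-0.1  0.   0.4] w 0.0848 turn [ 0.0054 -0.0024  0.0022]
tool delta [ 0.0031 -0.0022  0.0335]
```

Request:
apply_moves(moves=[0.085,0.002,-0.002,0.003,0.003,-0.001,0.001,0.085,0.001,-0.001,0.006,0,0,0,0.085,0,0,0.008,0,0,0,0.085,0,0,0.007,0,0,0,0.085,0,0,0.004,0,0,0,0.085,0,0,0.002,0,0,0,0.085,0,0,0,0,0,0,0.085,0,0,0,0,0,0])

```text
clock: 40.43
position: [0.4506, 0.3256, 0.014]
ee_rot: [0.0, 0.706, 0.708, 0.002]
contact_force: [-0.7, -0.4, 0.6]
width: 0.0851
```

```bash
python3 st.py 0.4515 0.325 0.013;python3 - <<'E'
from rig import imaging
from h import *
d=imaging.get_image("side");a=cv2.resize(d["image"][230:390,150:310],None,fx=3.6,fy=3.6);cv2.imwrite("pics/s15.png",a[:,:,::-1])
E
```

```text
t 40.43 p [0.4506 0.3256 0.014 ] F [-0.7 -0.4  0.6] w 0.0851 turn [ 0.0034 -0.002   0.0017]
tool delta [-0.0006  0.0009  0.001 ]
```

View pics/s15.png

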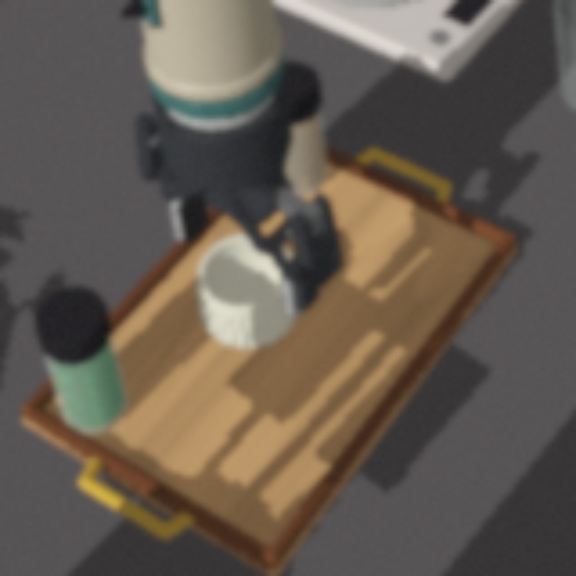

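Fingers straddle the ramekin; close.

Request:
apply_moves(moves=[0.075,0,0,0,0,0,0,0.07,0,0,0,0,0,0,0.065,0,0,0,0,0,0,0.05,0,0,0,0,0,0,0.05,0,0,0,0,0,0,0.05,0,0,0,0,0,0,0.05,0,0,0,0,0,0,0.05,0,0,0,0,0,0], newtons=40)

```text
clock: 41.15
position: [0.4517, 0.326, 0.0161]
ee_rot: [0.001, 0.707, 0.708, 0.003]
contact_force: [1.1, 0.5, -0.9]
width: 0.0562
```

```bash
python3 st.py 0.4515 0.325 0.013
```

```text
t 41.15 p [0.4517 0.326  0.0161] F [ 1.1  0.5 -0.9] w 0.0562 turn [ 0.0063 -0.0034  0.0017]
tool delta [-0.001  -0.0002  0.0031]
```

Request:
apply_moves(moves=[0.05,0,0,-0.003,0,0,0,0.05,0,0,-0.005,0,0,0,0.05,0,0,-0.005,0,0,0,0.05,0,0,-0.002,0,0,0,0.05,0,0,0,0,0,0,0.05,0,0,0,0,0,0,0.05,0,0,0,0,0,0,0.05,0,0,0,0,0,0])

```text
clock: 41.82
position: [0.4513, 0.3258, 0.0325]
ee_rot: [0.001, 0.707, 0.708, 0.003]
contact_force: [-0.6, 0.1, -0.8]
width: 0.0568
```

```bash
python3 st.py 0.4515 0.325 0.013;python3 - <<'E'
from rig import imaging
from h import *
d=imaging.get_image("side");a=cv2.resize(d["image"][230:390,150:310],None,fx=3.6,fy=3.6);cv2.imwrite("pics/s16.png",a[:,:,::-1])
E
```

```text
t 41.82 p [0.4513 0.3258 0.0325] F [-0.6  0.1 -0.8] w 0.0568 turn [ 0.0058 -0.0032  0.0017]
tool delta [-0.0009  0.0001  0.0195]
```

View pics/s16.png

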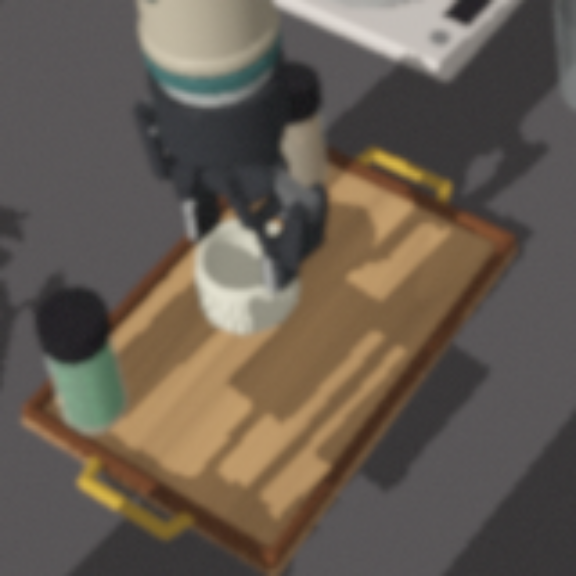

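Request:
apply_moves(moves=[0.05,0,0,-0.008,0,0,0,0.05,0,0,-0.018,0,0,0,0.05,0,0,-0.025,0,0,0,0.05,0,0,-0.028,0,0,0,0.05,0,0,-0.028,0,0,0,0.05,0,0,-0.025,0,0,0,0.05,0,0,-0.015,0,0,0,0.05,-0.008,0.004,-0.005,0,0,0])

```text
clock: 42.53
position: [0.4513, 0.3167, 0.1909]
ee_rot: [-0.001, 0.706, 0.708, -0.001]
contact_force: [0.8, 0.5, -1.1]
width: 0.0566
```

```bash
python3 st.py 0.6088 0.0213 0.18
```

```text
t 42.53 p [0.4513 0.3167 0.1909] F [ 0.8  0.5 -1.1] w 0.0566 turn [-0.0026  0.0002  0.003 ]
tool delta [-0.2958  0.1566  0.0105]
```

Request:
apply_moves(moves=[0.05,-0.018,0.01,0,0,0,0,0.05,-0.025,0.013,0,0,0,0,0.05,-0.032,0.017,0,0,0,0,0.05,-0.032,0.017,0,0,0,0,0.05,-0.032,0.017,0,0,0,0,0.05,-0.032,0.017,0,0,0,0,0.05,-0.03,0.016,0,0,0,0,0.05,-0.026,0.014,0,0,0,0])

```text
clock: 43.2
position: [0.5752, 0.0814, 0.1912]
ee_rot: [-0.001, 0.702, 0.712, -0.0]
contact_force: [1.0, 0.3, -1.2]
width: 0.0569
```

```bash
python3 st.py 0.6088 0.0213 0.18
```

```text
t 43.2 p [0.5752 0.0814 0.1912] F [ 1.   0.3 -1.2] w 0.0569 turn [-0.0024 -0.0014  0.0137]
tool delta [-0.0605  0.0328  0.0111]
```

Request:
apply_moves(moves=[0.05,-0.02,0.011,0,0,0,0.004,0.05,-0.015,0.008,0,0,0,0.003,0.05,-0.01,0.006,0.005,0,0,0,0.05,-0.005,0.003,0.012,0,0,0,0.05,-0.002,0.001,0.015,0,0,0,0.05,0,0,0.015,0,0,0,0.05,0,0,0.01,0,0,0,0.05,0,0,0.004,0,0,0])

```text
clock: 43.87
position: [0.6062, 0.0134, 0.1226]
ee_rot: [-0.001, 0.709, 0.706, -0.004]
contact_force: [0.2, 0.1, -1.8]
width: 0.0565
```

```bash
python3 st.py 0.6088 0.0213 0.0361
```

```text
t 43.87 p [0.6062 0.0134 0.1226] F [ 0.2  0.1 -1.8] w 0.0565 turn [-0.0076  0.0035 -0.0042]
tool delta [0.0082 0.0032 0.0864]
```

Request:
apply_moves(moves=[0.05,0.004,0.001,0.006,-0.003,0.001,-0.002,0.05,0.002,0.001,0.012,0,0,0,0.05,0,0,0.016,0,0,0,0.05,0,0,0.016,0,0,0,0.05,0,0,0.012,0,0,0,0.05,0,0,0.007,0,0,0,0.05,0,0,0.003,0,0,0,0.05,0,0,0,0,0,0])

```text
clock: 44.53
position: [0.6079, 0.0237, 0.0473]
ee_rot: [-0.001, 0.706, 0.708, -0.001]
contact_force: [-0.3, 0.1, -1.8]
width: 0.0561
```

```bash
python3 st.py 0.6088 0.0213 0.0361
```

```text
t 44.53 p [0.6079 0.0237 0.0473] F [-0.3  0.1 -1.8] w 0.0561 turn [-0.0024  0.0007  0.0028]
tool delta [-0.0024  0.0009  0.0112]
```

Request:
apply_moves(moves=[0.05,-0.001,0,0.003,0,0,0,0.05,0,0,0.003,0,0,0,0.05,0,0,0.002,0,0,0,0.05,0,0,0.001,0,0,0,0.05,0,0,0,0,0,0,0.05,0,0,0,0,0,0,0.05,0,0,0,0,0,0,0.05,0,0,0,0,0,0])

```text
clock: 45.2
position: [0.6107, 0.0228, 0.041]
ee_rot: [0.002, 0.706, 0.708, 0.001]
contact_force: [-0.8, 0.3, -1.8]
width: 0.0564
```

```bash
python3 st.py 0.6088 0.0213 0.0361
```

```text
t 45.2 p [0.6107 0.0228 0.041 ] F [-0.8  0.3 -1.8] w 0.0564 turn [0.0046 0.0011 0.0032]
tool delta [-0.0015 -0.002   0.0049]
```

Request:
apply_moves(moves=[0.05,-0.001,-0.001,0.002,0.002,0,0,0.05,0,0,0.002,0,0,0,0.05,0,0,0.002,0,0,0,0.05,0,0,0.001,0,0,0,0.05,0,0,0,0,0,0,0.05,0,0,0,0,0,0,0.05,0,0,0,0,0,0,0.05,0,0,0,0,0,0])

```text
clock: 45.87
position: [0.6105, 0.0212, 0.036]
ee_rot: [0.002, 0.706, 0.708, 0.001]
contact_force: [0.2, 0.3, 1.1]
width: 0.0564
```

```bash
python3 st.py 0.6088 0.0213 0.0361
```

```text
t 45.87 p [0.6105 0.0212 0.036 ] F [0.2 0.3 1.1] w 0.0564 turn [0.0051 0.0017 0.0031]
tool delta [ 0.0001 -0.0017 -0.0001]
```

Touched down, centred to about 2 mm. Release and rise.

Request:
apply_moves(moves=[0.062,0,0,0,0,0,0,0.07,0,0,0,0,0,0,0.085,0,0,0,0,0,0,0.085,0,0,0,0,0,0,0.085,0,0,-0.005,0,0,0,0.085,0,0,-0.012,0,0,0,0.085,0,0,-0.02,0,0,0,0.085,0,0,-0.025,0,0,0])

```text
clock: 46.53
position: [0.6059, 0.0218, 0.0943]
ee_rot: [-0.003, 0.706, 0.708, -0.003]
contact_force: [-0.1, 0.4, -0.4]
width: 0.0851
```

Request:
apply_moves(moves=[0.085,0,0,-0.03,0,0,0,0.085,0,0,-0.035,0,0,0,0.085,-0.01,-0.006,-0.035,0,0,0,0.085,-0.02,-0.014,-0.02,0,0,0,0.085,-0.03,-0.022,0,0,0,0,0.085,-0.03,-0.022,0,0,0,0,0.085,-0.03,-0.022,0,0,0,0,0.085,-0.03,-0.022,0,0,0,0])

```text
clock: 47.2
position: [0.5045, -0.1283, 0.2303]
ee_rot: [0.005, 0.702, 0.712, 0.004]
contact_force: [-0.1, -0.6, -0.4]
width: 0.085
```

```bash
python3 st.py 0.4238 -0.238 0.2;python3 - <<'E'
from rig import imaging
from h import *
d=imaging.get_image("side");a=d["image"][100:400,120:520];cv2.imwrite("pics/s17.png",a[:,:,::-1]);W=cloud(d)
for n,c,r,z0,z1 in(("jar",(.426,-.31),.045,.141,.152),("shak",(.423,-.238),.04,.045,.12),("ramrim",(.61,.022),.05,.066,.075),("ramside",(.61,.022),.05,.034,.06),("tumb",(.392,.0215),.045,.03,.09)):
    P,m=seg(W,c,r,z0,z1);
    if len(P)<5: continue
    print(n,len(P),np.round(fitc(P[:,:2]),4),P.mean(0) if len(P) else 0)
    (x,y),r=cv2.minEnclosingCircle((P[:,:2]*1000).astype(np.float32));print("  ",x,y,r)
E
```

```text
t 47.2 p [ 0.5045 -0.1283  0.2303] F [-0.1 -0.6 -0.4] w 0.085 turn [0.0129 0.0019 0.0153]
tool delta [-0.1084 -0.0828  0.0294]
jar 164 [ 0.427  -0.3094  0.02  ] [ 0.42646275 -0.30831569  0.14544244]
   425.3595275878906 -312.3866882324219 30.598369598388672
shak 369 [ 0.4242 -0.2382  0.0242] [ 0.41618896 -0.22188882  0.08315996]
   423.1205139160156 -234.3703155517578 26.823244094848633
ramrim 92 [0.6091 0.0215 0.0278] [0.60809025 0.02151231 0.06911108]
   609.536376953125 20.874034881591797 31.798667907714844
ramside 258 [0.6081 0.022  0.0283] [0.60661543 0.02440271 0.0473614 ]
   607.9600830078125 22.077754974365234 31.924861907958984
tumb 690 [0.3923 0.0211 0.0303] [0.3922732  0.02066404 0.06234538]
   391.4257507324219 19.87041664123535 35.09276580810547
```

View pics/s17.png

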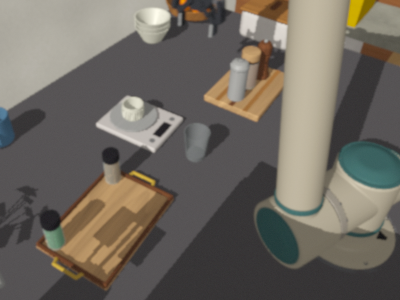

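Request:
apply_moves(moves=[0.085,-0.025,-0.02,0,0.003,0,0.004,0.085,-0.02,-0.017,0,0.003,0,0.004,0.085,-0.016,-0.013,0,0.002,0,0.002,0.085,-0.012,-0.009,0,0,0,0,0.085,-0.007,-0.005,0,0,0,0,0.085,-0.003,-0.002,0.005,0,0,0,0.085,-0.001,0,0.008,0,0,0,0.085,0,0,0.008,0,0,0])

```text
clock: 47.92
position: [0.4312, -0.2246, 0.2137]
ee_rot: [0.008, 0.709, 0.705, -0.002]
contact_force: [-0.2, 0.2, -0.2]
width: 0.0854
```

```bash
python3 st.py 0.424 -0.2382 0.084
```

```text
t 47.92 p [ 0.4312 -0.2246  0.2137] F [-0.2  0.2 -0.2] w 0.0854 turn [ 0.0085  0.0129 -0.0056]
tool delta [-0.012  -0.0082  0.1298]
```

Request:
apply_moves(moves=[0.085,-0.005,-0.004,0.004,0.003,0.006,-0.002,0.085,-0.003,-0.002,0.01,0.001,0.002,0,0.085,-0.001,0,0.014,0,0,0,0.085,0,0,0.012,0,0,0,0.085,0,0,0.006,0,0,0,0.085,0,0,0.002,0,0,0,0.085,0,0,0,0,0,0,0.085,0,0,0,0,0,0])

```text
clock: 48.58
position: [0.4248, -0.2302, 0.1564]
ee_rot: [-0.002, 0.706, 0.708, 0.0]
contact_force: [-0.5, 0.1, 0.7]
width: 0.085
```

```bash
python3 st.py 0.424 -0.2382 0.084
```

```text
t 48.58 p [ 0.4248 -0.2302  0.1564] F [-0.5  0.1  0.7] w 0.085 turn [-0.0027 -0.0033  0.0026]
tool delta [-0.0083 -0.0007  0.0724]
```

Request:
apply_moves(moves=[0.085,-0.005,0,0.006,-0.001,-0.002,0,0.085,-0.002,0,0.012,0,0,0,0.085,-0.001,0,0.015,0,0,0,0.085,0,0,0.014,0,0,0,0.085,0,0,0.009,0,0,0,0.085,0,0,0.004,0,0,0,0.085,0,0,0.001,0,0,0,0.085,0,0,0,0,0,0])

```text
clock: 49.25
position: [0.4288, -0.2428, 0.0958]
ee_rot: [0.005, 0.706, 0.708, 0.0]
contact_force: [0.8, -0.1, 0.3]
width: 0.0853
```

```bash
python3 st.py 0.424 -0.2382 0.084
```

```text
t 49.25 p [ 0.4288 -0.2428  0.0958] F [ 0.8 -0.1  0.3] w 0.0853 turn [0.0073 0.0068 0.004 ]
tool delta [ 0.0047 -0.0049  0.0118]
```

Request:
apply_moves(moves=[0.085,0.002,-0.003,0.003,0.003,0.003,0,0.085,0.001,-0.001,0.004,0.001,0.001,0,0.085,0,0,0.004,0,0,0,0.085,0,0,0.002,0,0,0,0.08,0,0,0,0,0,0,0.075,0,0,0,0,0,0,0.07,0,0,0,0,0,0,0.065,0,0,0,0,0,0])

```text
clock: 49.92
position: [0.426, -0.2407, 0.0838]
ee_rot: [0.004, 0.706, 0.709, 0.0]
contact_force: [-1.1, -0.2, 0.5]
width: 0.065
```

```bash
python3 st.py 0.424 -0.2382 0.084
```

```text
t 49.92 p [ 0.426  -0.2407  0.0838] F [-1.1 -0.2  0.5] w 0.065 turn [0.0069 0.0056 0.0044]
tool delta [ 0.0025 -0.002  -0.0002]
```

Request:
apply_moves(moves=[0.065,0.002,-0.001,0,0.003,0.003,0,0.06,0.001,-0.001,0,0.001,0.001,0,0.055,0,0,0,0,0,0,0.045,0,0,0,0,0,0,0.04,0,0,0,0,0,0,0.04,0,0,0,0,0,0,0.04,0,0,0,0,0,0,0.04,0,0,0,0,0,0], newtons=50)

```text
clock: 50.58
position: [0.4245, -0.2377, 0.0846]
ee_rot: [0.002, 0.705, 0.709, 0.001]
contact_force: [-0.1, 0.6, 0.5]
width: 0.0524
```

```bash
python3 st.py 0.424 -0.2382 0.084
```

```text
t 50.58 p [ 0.4245 -0.2377  0.0846] F [-0.1  0.6  0.5] w 0.0524 turn [0.004  0.0022 0.0046]
tool delta [-0.0005 -0.0005  0.0006]
```

Request:
apply_moves(moves=[0.04,0,0,-0.004,0,0,0,0.04,0,0,-0.012,0,0,0,0.04,0,0,-0.02,0,0,0,0.04,0,0,-0.026,0,0,0,0.04,0,0,-0.028,0,0,0,0.04,0,0,-0.026,0,0,0,0.04,0.004,0,-0.02,0,0,0,0.04,0.012,0,-0.01,0,0,0])

```text
clock: 51.25
position: [0.4187, -0.2193, 0.2305]
ee_rot: [-0.008, 0.706, 0.708, -0.001]
contact_force: [1.0, 0.3, -2.8]
width: 0.0526
```

```bash
python3 st.py 0.410 0.3777 0.24
```

```text
t 51.25 p [ 0.4187 -0.2193  0.2305] F [ 1.   0.3 -2.8] w 0.0526 turn [-0.0126 -0.0086  0.0025]
tool delta [ 0.597  -0.0073 -0.0043]
```

Request:
apply_moves(moves=[0.04,0.022,0,-0.005,-0.003,-0.003,0,0.04,0.032,0,-0.003,-0.003,-0.002,0,0.04,0.037,-0.001,0,0,0,0,0.04,0.037,-0.001,0,0,0,0,0.04,0.037,-0.001,0,0,0,0,0.04,0.037,-0.001,0,0,0,0,0.04,0.037,0,0,0,0,0,0.04,0.037,0,0,0,0,0])

```text
clock: 51.92
position: [0.4142, 0.0605, 0.2408]
ee_rot: [-0.0, 0.711, 0.703, -0.002]
contact_force: [1.1, -0.2, -2.9]
width: 0.0527
```

Request:
apply_moves(moves=[0.04,0.037,0,0,0,0,0,0.04,0.037,0,0,0,0,0,0.04,0.037,0,0,0,0,0,0.04,0.037,0,0,0,0,0,0.04,0.034,0,0,0,0,0,0.04,0.03,0,0,0,0,0,0.04,0.025,0,0,0,0,0,0.04,0.02,0,0,0,0,0])

```text
clock: 52.58
position: [0.409, 0.3332, 0.2374]
ee_rot: [-0.002, 0.709, 0.705, -0.005]
contact_force: [0.6, -0.3, -2.2]
width: 0.0531
```

```bash
python3 st.py 0.410 0.3777 0.24
```

```text
t 52.58 p [0.409  0.3332 0.2374] F [ 0.6 -0.3 -2.2] w 0.0531 turn [-0.0093  0.004  -0.0063]
tool delta [ 0.0444  0.0007 -0.0028]
```

Request:
apply_moves(moves=[0.04,0.015,0,0,-0.003,0.001,-0.003,0.04,0.01,0,0,-0.002,0,0,0.04,0.005,0,0.005,0,0,0,0.04,0.002,0,0.01,0,0,0,0.04,0,0,0.012,0,0,0,0.04,0,0,0.008,0,0,0,0.04,0,0,0.003,0,0,0,0.04,0,0,0,0,0,0])

```text
clock: 53.25
position: [0.4059, 0.367, 0.1919]
ee_rot: [-0.001, 0.707, 0.707, -0.007]
contact_force: [0.0, -0.1, -3.0]
width: 0.0528
```

```bash
python3 st.py 0.410 0.3777 0.0706
```

```text
t 53.25 p [0.4059 0.367  0.1919] F [ 0.  -0.1 -3. ] w 0.0528 turn [-0.0115  0.0086  0.0004]
tool delta [0.0117 0.0055 0.1211]
```

Request:
apply_moves(moves=[0.04,0.006,0.002,0.006,-0.005,0.004,0,0.04,0.003,0.001,0.014,-0.002,0.001,0,0.04,0.001,0,0.018,0,0,0,0.04,0,0,0.018,0,0,0,0.04,0,0,0.014,0,0,0,0.04,0,0,0.008,0,0,0,0.04,0,0,0.003,0,0,0,0.04,0,0,0,0,0,0])

```text
clock: 53.92
position: [0.413, 0.3778, 0.1094]
ee_rot: [0.001, 0.709, 0.705, 0.002]
contact_force: [-0.0, 0.7, -2.8]
width: 0.0526
```

```bash
python3 st.py 0.410 0.3777 0.0706
```

```text
t 53.92 p [0.413  0.3778 0.1094] F [-0.   0.7 -2.8] w 0.0526 turn [ 0.0041 -0.0026 -0.005 ]
tool delta [-0.0003 -0.0032  0.0388]
```

Request:
apply_moves(moves=[0.04,0,-0.002,0.004,0.002,-0.001,-0.003,0.04,0,-0.001,0.008,0,0,0,0.04,0,0,0.009,0,0,0,0.04,0,0,0.007,0,0,0,0.04,0,0,0.004,0,0,0,0.04,0,0,0.001,0,0,0,0.04,0,0,0,0,0,0,0.04,0,0,0,0,0,0])

```text
clock: 54.58
position: [0.4119, 0.3794, 0.0757]
ee_rot: [0.001, 0.708, 0.706, 0.004]
contact_force: [0.2, -0.4, -2.4]
width: 0.0525
```

```bash
python3 st.py 0.410 0.3777 0.0706
```

```text
t 54.58 p [0.4119 0.3794 0.0757] F [ 0.2 -0.4 -2.4] w 0.0525 turn [ 0.0066 -0.0049 -0.002 ]
tool delta [-0.0017 -0.0019  0.0051]
```

Request:
apply_moves(moves=[0.04,-0.001,-0.001,0.002,0.003,-0.002,0,0.04,0,0,0.002,0,0,0,0.04,0,0,0.002,0,0,0,0.04,0,0,0.001,0,0,0,0.04,0,0,0,0,0,0,0.04,0,0,0,0,0,0,0.04,0,0,0,0,0,0,0.04,0,0,0,0,0,0])

```text
clock: 55.25
position: [0.4124, 0.38, 0.0712]
ee_rot: [0.0, 0.708, 0.706, 0.005]
contact_force: [-0.4, 0.2, -2.4]
width: 0.0528
```

```bash
python3 st.py 0.410 0.3777 0.0706
```

```text
t 55.25 p [0.4124 0.38   0.0712] F [-0.4  0.2 -2.4] w 0.0528 turn [ 0.0074 -0.0069 -0.0024]
tool delta [-0.0023 -0.0024  0.0005]
```

Request:
apply_moves(moves=[0.04,-0.002,-0.002,0.001,0.003,-0.003,0,0.04,0,0,0.001,0,0,0,0.04,0,0,0.001,0,0,0,0.04,0,0,0.001,0,0,0,0.04,0,0,0,0,0,0,0.04,0,0,0,0,0,0,0.04,0,0,0,0,0,0,0.04,0,0,0,0,0,0])

```text
clock: 55.92
position: [0.412, 0.3806, 0.0709]
ee_rot: [-0.0, 0.708, 0.706, 0.007]
contact_force: [0.2, -0.4, 0.8]
width: 0.0527
```

```bash
python3 st.py 0.410 0.3777 0.0706
```

```text
t 55.92 p [0.412  0.3806 0.0709] F [ 0.2 -0.4  0.8] w 0.0527 turn [ 0.0086 -0.0099 -0.0035]
tool delta [-0.0029 -0.002   0.0003]
```

Request:
apply_moves(moves=[0.06,0,0,0,0,0,0,0.085,0,0,0,0,0,0,0.085,0,0,0,0,0,0,0.085,0,0,0,0,0,0,0.085,0,0,-0.008,0.003,-0.003,0,0.085,0,0,-0.02,0,0,0,0.085,0,0,-0.03,0,0,0,0.085,0,0,-0.035,0,0,0])

```text
clock: 56.58
position: [0.4065, 0.3759, 0.1593]
ee_rot: [-0.002, 0.708, 0.706, -0.006]
contact_force: [1.1, 0.6, -0.6]
width: 0.0849
```

Request:
apply_moves(moves=[0.085,0,0,-0.035,0,0,0,0.085,-0.015,0,-0.025,0,0,0,0.085,-0.028,0,-0.01,0,0,0,0.085,-0.038,0,0,0,0,0,0.085,-0.038,0,0,0,0,0,0.085,-0.038,0,0,0,0,0,0.085,-0.038,0,0,0,0,0,0.085,-0.038,0,0,0,0,0])

```text
clock: 57.25
position: [0.4127, 0.1453, 0.2472]
ee_rot: [0.002, 0.704, 0.711, 0.008]
contact_force: [0.7, 0.0, 0.5]
width: 0.0847
```

```bash
python3 st.py 0.4275 -0.3092 0.22;python3 - <<'E'
from rig import imaging
from h import *
d=imaging.get_image("side");a=d["image"][100:400,120:520];cv2.imwrite("pics/s18.png",a[:,:,::-1]);W=cloud(d)
for n,c,r,z0,z1 in(("shak",(.411,.378),.04,.03,.105),("sl",(.4763,.4349),.03,.096,.11),("sr",(.5035,.2237),.03,.096,.11),("tumb",(.392,.0215),.045,.03,.09)):
    P,m=seg(W,c,r,z0,z1)
    if len(P)<5: continue
    print(n,len(P),np.round(fitc(P[:,:2]),4),P.mean(0))
E
```

```text
t 57.25 p [0.4127 0.1453 0.2472] F [0.7 0.  0.5] w 0.0847 turn [ 0.0134 -0.0088  0.01  ]
tool delta [-0.4549  0.0099  0.0233]
shak 516 [0.4123 0.3792 0.0253] [0.39643109 0.39104193 0.0687391 ]
sl 278 [0.4765 0.4348 0.015 ] [0.47594235 0.43522512 0.1012532 ]
sr 186 [0.5037 0.2234 0.0148] [0.50311922 0.22390163 0.10122108]
tumb 692 [0.3921 0.021  0.0303] [0.39225488 0.0208821  0.06232387]
```

View pics/s18.png

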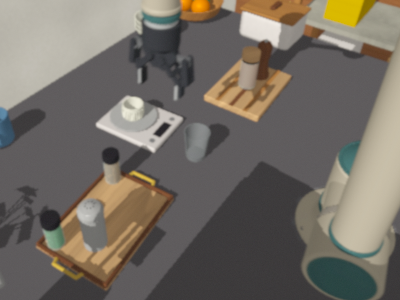

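Request:
apply_moves(moves=[0.085,-0.038,0.001,0,0.003,-0.002,0.003,0.085,-0.038,0.001,0,0.003,-0.002,0.003,0.085,-0.038,0.002,0,0.002,-0.001,0.002,0.085,-0.038,0.002,0,0,0,0,0.085,-0.038,0.002,0,0,0,0,0.085,-0.038,0.001,0,0,0,0,0.085,-0.038,0.001,0,0,0,0,0.085,-0.038,0.001,0,0,0,0])

```text
clock: 57.97
position: [0.4222, -0.1693, 0.2545]
ee_rot: [0.006, 0.707, 0.707, 0.004]
contact_force: [1.2, 0.6, -0.5]
width: 0.0848
```

Request:
apply_moves(moves=[0.085,-0.034,0,0,0,0,0,0.085,-0.028,0,0,0,0,0,0.085,-0.022,0,0,0,0,0,0.085,-0.016,0,0,0,0,0,0.085,-0.01,0,0.004,0,0,0,0.085,-0.005,0,0.01,0,0,0,0.085,-0.002,0,0.01,0,0,0,0.085,0,0,0.01,0,0,0])

```text
clock: 58.63
position: [0.4234, -0.3015, 0.224]
ee_rot: [0.012, 0.711, 0.703, 0.004]
contact_force: [0.8, 0.1, -0.8]
width: 0.0847
```

```bash
python3 st.py 0.4275 -0.3092 0.0918
```

```text
t 58.63 p [ 0.4234 -0.3015  0.224 ] F [ 0.8  0.1 -0.8] w 0.0847 turn [ 0.0216  0.011  -0.0104]
tool delta [-0.0062  0.0013  0.1323]
```

Request:
apply_moves(moves=[0.085,-0.003,0.002,0.006,0.009,0.005,-0.005,0.085,-0.001,0.001,0.014,0.004,0.002,-0.002,0.085,0,0,0.016,0,0,0,0.085,0,0,0.014,0,0,0,0.085,0,0,0.008,0,0,0,0.085,0,0,0.003,0,0,0,0.085,0,0,0,0,0,0,0.085,0,0,0,0,0,0])

```text
clock: 59.3
position: [0.4267, -0.2967, 0.1545]
ee_rot: [-0.002, 0.705, 0.709, 0.002]
contact_force: [-0.6, -0.1, 0.2]
width: 0.0853
```

```bash
python3 st.py 0.4275 -0.3092 0.0918
```

```text
t 59.3 p [ 0.4267 -0.2967  0.1545] F [-0.6 -0.1  0.2] w 0.0853 turn [ 0.0003 -0.0067  0.006 ]
tool delta [-0.0129  0.0007  0.0626]
```

Request:
apply_moves(moves=[0.085,-0.007,0,0.002,0,-0.003,0.003,0.085,-0.004,0,0.006,0,-0.001,0,0.085,-0.001,0,0.012,0,0,0,0.085,0,0,0.013,0,0,0,0.085,0,0,0.01,0,0,0,0.085,0,0,0.005,0,0,0,0.085,0,0,0.001,0,0,0,0.085,0,0,0,0,0,0])

```text
clock: 59.97
position: [0.4302, -0.3152, 0.1072]
ee_rot: [0.006, 0.706, 0.708, 0.001]
contact_force: [0.3, 0.2, 0.3]
width: 0.0854
```

```bash
python3 st.py 0.4275 -0.3092 0.0918
```

```text
t 59.97 p [ 0.4302 -0.3152  0.1072] F [0.3 0.2 0.3] w 0.0854 turn [0.0088 0.0073 0.002 ]
tool delta [ 0.0061 -0.0029  0.0153]
```

Request:
apply_moves(moves=[0.085,0.003,-0.002,0.003,0.004,0.003,0,0.085,0.002,-0.001,0.005,0.001,0.001,0,0.085,0,0,0.005,0,0,0,0.085,0,0,0.003,0,0,0,0.08,0,0,0.001,0,0,0,0.075,0,0,0,0,0,0,0.07,0,0,0,0,0,0,0.066,0,0,0,0,0,0])

```text
clock: 60.63
position: [0.4282, -0.311, 0.0904]
ee_rot: [0.004, 0.706, 0.708, 0.0]
contact_force: [-0.4, 0.5, -0.3]
width: 0.0661
```

```bash
python3 st.py 0.4275 -0.3092 0.0918
```

```text
t 60.63 p [ 0.4282 -0.311   0.0904] F [-0.4  0.5 -0.3] w 0.0661 turn [0.0063 0.0058 0.0021]
tool delta [ 0.0018 -0.0006 -0.0014]
```

Request:
apply_moves(moves=[0.062,0.001,0,-0.001,0.003,0.003,0,0.06,0.001,0,0,0.001,0.001,0,0.055,0,0,0,0,0,0,0.045,0,0,0,0,0,0,0.042,0,0,0,0,0,0,0.042,0,0,0,0,0,0,0.042,0,0,0,0,0,0,0.042,0,0,0,0,0,0])

```text
clock: 61.3
position: [0.4288, -0.3094, 0.0924]
ee_rot: [0.002, 0.706, 0.708, 0.0]
contact_force: [0.0, 0.5, 0.0]
width: 0.0524
```

```bash
python3 st.py 0.4275 -0.3092 0.0918
```

```text
t 61.3 p [ 0.4288 -0.3094  0.0924] F [0.  0.5 0. ] w 0.0524 turn [0.0033 0.003  0.0023]
tool delta [ 0.0002 -0.0013  0.0006]
```

Request:
apply_moves(moves=[0.042,0,0,-0.004,0,0,0,0.042,0,0,-0.012,0,0,0,0.042,0,0,-0.02,0,0,0,0.042,0,0,-0.026,0,0,0,0.042,0,0,-0.028,0,0,0,0.042,0,0,-0.026,0,0,0,0.042,0.004,0,-0.02,0,0,0,0.042,0.012,0,-0.01,0,0,0])

```text
clock: 61.97
position: [0.4234, -0.2899, 0.2371]
ee_rot: [-0.008, 0.707, 0.707, -0.001]
contact_force: [0.7, -0.5, -3.3]
width: 0.0524
```

```bash
python3 st.py 0.4263 0.2632 0.24
```

```text
t 61.97 p [ 0.4234 -0.2899  0.2371] F [ 0.7 -0.5 -3.3] w 0.0524 turn [-0.0128 -0.011   0.0001]
tool delta [0.5531 0.0029 0.0031]
```

Request:
apply_moves(moves=[0.042,0.022,0,0,-0.003,-0.003,0,0.042,0.032,0,0,-0.003,-0.002,0,0.042,0.037,0,0,0,0,0,0.042,0.037,0,0,0,0,0,0.042,0.037,0.001,0,0,0,0,0.042,0.037,0.001,0,0,0,0,0.042,0.037,0.001,0,0,0,0,0.042,0.037,0.001,0,0,0,0])

```text
clock: 62.63
position: [0.4234, -0.0035, 0.236]
ee_rot: [-0.006, 0.711, 0.703, -0.001]
contact_force: [1.5, 0.2, -3.6]
width: 0.0529
```

Request:
apply_moves(moves=[0.042,0.037,0.001,0,0,0,0,0.042,0.037,0.001,0,0,0,0,0.042,0.037,0,0,0,0,0,0.042,0.035,0,0,0,0,0,0.042,0.031,0,0,0,0,0,0.042,0.026,0,0,0,0,0,0.042,0.02,0,0,0,0,0,0.042,0.014,0,0,0,0,0])

```text
clock: 63.3
position: [0.4126, 0.2536, 0.2316]
ee_rot: [-0.013, 0.709, 0.706, -0.006]
contact_force: [0.3, 0.3, -2.4]
width: 0.0526
```

```bash
python3 st.py 0.4263 0.2632 0.0784
```

```text
t 63.3 p [0.4126 0.2536 0.2316] F [ 0.3  0.3 -2.4] w 0.0526 turn [-0.0268 -0.0096 -0.0042]
tool delta [0.0082 0.0178 0.1528]
```

Request:
apply_moves(moves=[0.042,0.001,0.005,0,-0.01,-0.004,-0.002,0.042,0,0.004,0,-0.006,-0.002,0,0.042,0,0.001,0.006,-0.002,0,0,0.042,0,0,0.012,0,0,0,0.042,0,0,0.012,0,0,0,0.042,0,0,0.007,0,0,0,0.042,0,0,0.002,0,0,0,0.042,0,0,0,0,0,0])

```text
clock: 63.97
position: [0.4174, 0.2528, 0.186]
ee_rot: [-0.005, 0.707, 0.707, -0.006]
contact_force: [0.1, -0.6, -2.6]
width: 0.0525
```

```bash
python3 st.py 0.4263 0.2632 0.0784
```

```text
t 63.97 p [0.4174 0.2528 0.186 ] F [ 0.1 -0.6 -2.6] w 0.0525 turn [-0.0157  0.0016 -0.0002]
tool delta [0.0105 0.0106 0.1075]
```

Request:
apply_moves(moves=[0.042,0.006,0.004,0,-0.007,0.001,0,0.042,0.003,0.003,0.006,-0.003,0,0,0.042,0.001,0.001,0.012,-0.001,0,0,0.042,0,0,0.016,0,0,0,0.042,0,0,0.014,0,0,0,0.042,0,0,0.008,0,0,0,0.042,0,0,0.003,0,0,0,0.042,0,0,0,0,0,0])

```text
clock: 64.63
position: [0.4315, 0.2655, 0.1271]
ee_rot: [0.001, 0.708, 0.706, 0.004]
contact_force: [-0.4, -0.2, -3.2]
width: 0.0522
```

```bash
python3 st.py 0.4263 0.2632 0.0784
```

```text
t 64.63 p [0.4315 0.2655 0.1271] F [-0.4 -0.2 -3.2] w 0.0522 turn [ 0.0068 -0.0039 -0.0025]
tool delta [-0.0025 -0.0055  0.0487]
```

Request:
apply_moves(moves=[0.042,-0.001,-0.003,0.003,0.003,-0.002,-0.001,0.042,0,-0.001,0.008,0.001,0,0,0.042,0,0,0.011,0,0,0,0.042,0,0,0.01,0,0,0,0.042,0,0,0.006,0,0,0,0.042,0,0,0.002,0,0,0,0.042,0,0,0,0,0,0,0.042,0,0,0,0,0,0])

```text
clock: 65.3
position: [0.4301, 0.2662, 0.0876]
ee_rot: [0.002, 0.707, 0.707, 0.005]
contact_force: [0.2, 0.6, -2.0]
width: 0.0526
```

```bash
python3 st.py 0.4263 0.2632 0.0784
```

```text
t 65.3 p [0.4301 0.2662 0.0876] F [ 0.2  0.6 -2. ] w 0.0526 turn [ 0.0095 -0.005  -0.0011]
tool delta [-0.003  -0.0039  0.0091]
```

Request:
apply_moves(moves=[0.042,-0.002,-0.002,0.001,0.004,-0.002,0,0.042,-0.001,-0.001,0.003,0.001,0,0,0.042,0,0,0.003,0,0,0,0.042,0,0,0.001,0,0,0,0.042,0,0,0,0,0,0,0.042,0,0,0,0,0,0,0.042,0,0,0,0,0,0,0.042,0,0,0,0,0,0])

```text
clock: 65.97
position: [0.4283, 0.2634, 0.0806]
ee_rot: [0.001, 0.708, 0.707, 0.004]
contact_force: [0.4, -0.0, -2.3]
width: 0.0524
```

```bash
python3 st.py 0.4263 0.2632 0.0784
```

```text
t 65.97 p [0.4283 0.2634 0.0806] F [ 0.4 -0.  -2.3] w 0.0524 turn [ 0.0077 -0.0044 -0.0012]
tool delta [-0.0002 -0.002   0.0022]
```

Request:
apply_moves(moves=[0.042,0,-0.001,0.001,0.002,0,0,0.042,0,0,0.001,0,0,0,0.042,0,0,0.001,0,0,0,0.042,0,0,0.001,0,0,0,0.042,0,0,0.001,0,0,0,0.042,0,0,0,0,0,0,0.042,0,0,0,0,0,0,0.042,0,0,0,0,0,0])

```text
clock: 66.63
position: [0.428, 0.2645, 0.0787]
ee_rot: [0.0, 0.708, 0.707, 0.005]
contact_force: [0.2, 0.9, -2.1]
width: 0.0529
```

```bash
python3 st.py 0.4263 0.2632 0.0784
```

```text
t 66.63 p [0.428  0.2645 0.0787] F [ 0.2  0.9 -2.1] w 0.0529 turn [ 0.008  -0.0066 -0.0013]
tool delta [-0.0013 -0.0017  0.0003]
```

Request:
apply_moves(moves=[0.042,-0.001,-0.001,0.002,0,0,0,0.042,0,0,0.001,0,0,0,0.042,0,0,0.001,0,0,0,0.055,0,0,0,0,0,0,0.07,0,0,0,0,0,0,0.085,0,0,0,0,0,0,0.085,0,0,0,0,0,0,0.085,0,0,0,0,0,0])

```text
clock: 67.3
position: [0.4297, 0.2659, 0.0792]
ee_rot: [0.001, 0.708, 0.706, 0.009]
contact_force: [-0.1, 0.2, 0.4]
width: 0.0852
```

Request:
apply_moves(moves=[0.085,0,0,-0.008,0.003,-0.002,0,0.085,0,0,-0.02,0,0,0,0.085,0,0,-0.03,0,0,0,0.085,0,0,-0.035,0,0,0,0.085,0,0,-0.035,0,0,0,0.085,-0.015,0,-0.02,0,0,0,0.085,-0.028,0,0,0,0,0,0.085,-0.038,0,0,0,0,0])

```text
clock: 67.97
position: [0.4285, 0.1866, 0.2358]
ee_rot: [-0.001, 0.705, 0.709, 0.008]
contact_force: [1.0, -0.9, -1.0]
width: 0.0851
```

Request:
apply_moves(moves=[0.085,-0.038,0,0,0,0,0,0.085,-0.038,0,0,0,0,0,0.085,-0.038,0,0,0,0,0,0.085,-0.038,0,0,0,0,0,0.085,-0.038,0,0,0,0,0,0.085,-0.038,0,0,0,0,0,0.085,-0.038,0,0,0,0,0,0.085,-0.038,0,0,0,0,0])

```text
clock: 68.63
position: [0.4306, -0.129, 0.2405]
ee_rot: [0.005, 0.702, 0.712, 0.012]
contact_force: [0.5, 1.1, -0.2]
width: 0.0849
```

```bash
python3 st.py 0.417 -0.3788 0.22;python3 - <<'E'
from rig import imaging
from h import *
d=imaging.get_image("side");a=d["image"][100:400,120:520];cv2.imwrite("pics/s19.png",a[:,:,::-1]);W=cloud(d)
for n,c,r,z0,z1 in(("jar",(.426,.263),.045,.128,.138),("jarlid side",(.426,.263),.04,.107,.127),("shak",(.411,.378),.04,.03,.105),("mill",(.417,-.379),.04,.11,.137)):
    P,m=seg(W,c,r,z0,z1)
    if len(P)<5: continue
    print(n,len(P),np.round(fitc(P[:,:2]),4),P.mean(0))
E
```

```text
t 68.63 p [ 0.4306 -0.129   0.2405] F [ 0.5  1.1 -0.2] w 0.0849 turn [ 0.0239 -0.0108  0.0129]
tool delta [-0.2498 -0.0173  0.0174]
jar 366 [0.4274 0.2651 0.0193] [0.42705201 0.26546838 0.13146305]
jarlid side 144 [0.4282 0.2641 0.0263] [0.41343367 0.278299   0.11749919]
shak 524 [0.4122 0.3793 0.0252] [0.3965552  0.39142088 0.06832261]
mill 113 [ 0.4172 -0.3785  0.0201] [ 0.41167497 -0.36527267  0.12443438]
```

View pics/s19.png

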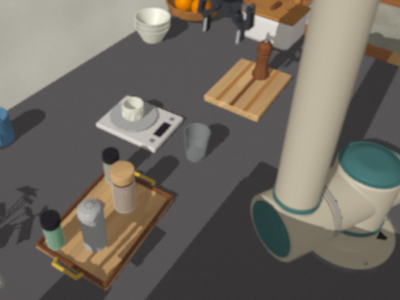

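Request:
apply_moves(moves=[0.085,-0.038,-0.003,0,0.006,-0.002,0.003,0.085,-0.037,-0.003,0,0.005,-0.002,0.003,0.085,-0.034,-0.003,0,0.004,-0.002,0.002,0.085,-0.03,-0.002,0,0.002,0,0,0.085,-0.026,-0.001,0,0,0,0,0.085,-0.022,0,0,0,0,0,0.085,-0.017,0,0,0,0,0,0.085,-0.012,0,0,0,0,0])

```text
clock: 69.35
position: [0.4174, -0.3585, 0.2441]
ee_rot: [0.005, 0.71, 0.704, 0.001]
contact_force: [0.4, 0.4, 0.6]
width: 0.0849
```

```bash
python3 st.py 0.417 -0.3788 0.094
```

```text
t 69.35 p [ 0.4174 -0.3585  0.2441] F [0.4 0.4 0.6] w 0.0849 turn [ 0.0088  0.005  -0.0076]
tool delta [-0.0196 -0.0016  0.1502]
```

Request:
apply_moves(moves=[0.085,-0.008,0,0,0.003,0.002,-0.004,0.085,-0.004,0,0.008,0.001,0,0,0.085,-0.001,0,0.015,0,0,0,0.085,0,0,0.016,0,0,0,0.085,0,0,0.012,0,0,0,0.085,0,0,0.006,0,0,0,0.085,0,0,0.002,0,0,0,0.085,0,0,0,0,0,0])

```text
clock: 70.02
position: [0.4188, -0.37, 0.182]
ee_rot: [0.002, 0.708, 0.706, 0.001]
contact_force: [-0.3, 0.9, 0.1]
width: 0.0847
```

```bash
python3 st.py 0.417 -0.3788 0.094
```

```text
t 70.02 p [ 0.4188 -0.37    0.182 ] F [-0.3  0.9  0.1] w 0.0847 turn [ 0.0045  0.0003 -0.0018]
tool delta [-0.0088 -0.0022  0.088 ]
```

Request:
apply_moves(moves=[0.085,-0.005,-0.001,0.003,0.002,0,0,0.085,-0.002,-0.001,0.01,0,0,0,0.085,-0.001,0,0.016,0,0,0,0.085,0,0,0.017,0,0,0,0.085,0,0,0.013,0,0,0,0.085,0,0,0.007,0,0,0,0.085,0,0,0.002,0,0,0,0.085,0,0,0,0,0,0])

```text
clock: 70.68
position: [0.4191, -0.3814, 0.1133]
ee_rot: [0.005, 0.707, 0.707, 0.0]
contact_force: [0.3, -1.2, 0.3]
width: 0.0849
```

```bash
python3 st.py 0.417 -0.3788 0.094
```

```text
t 70.68 p [ 0.4191 -0.3814  0.1133] F [ 0.3 -1.2  0.3] w 0.0849 turn [ 0.0081  0.0075 -0.0005]
tool delta [ 0.0027 -0.0023  0.0192]
```

Request:
apply_moves(moves=[0.085,0.001,-0.001,0.003,0.003,0.003,0,0.085,0.001,-0.001,0.006,0.001,0.001,0,0.085,0,0,0.006,0,0,0,0.085,0,0,0.004,0,0,0,0.085,0,0,0.001,0,0,0,0.075,0,0,0,0,0,0,0.07,0,0,0,0,0,0,0.062,0,0,0,0,0,0])

```text
clock: 71.35
position: [0.4184, -0.381, 0.0937]
ee_rot: [0.005, 0.707, 0.707, 0.0]
contact_force: [1.0, 0.2, -0.2]
width: 0.0627
```

```bash
python3 st.py 0.417 -0.3788 0.094
```

```text
t 71.35 p [ 0.4184 -0.381   0.0937] F [ 1.   0.2 -0.2] w 0.0627 turn [ 0.0071  0.0071 -0.0004]
tool delta [ 0.0022 -0.0014 -0.0003]
```

Request:
apply_moves(moves=[0.06,0.001,-0.001,0,0.003,0.003,0,0.055,0.001,0,0,0.001,0.001,0,0.05,0,0,0,0,0,0,0.035,0,0,0,0,0,0,0.035,0,0,0,0,0,0,0.035,0,0,0,0,0,0,0.035,0,0,0,0,0,0,0.035,0,0,0,0,0,0], newtons=50)

```text
clock: 72.02
position: [0.418, -0.3793, 0.0949]
ee_rot: [0.003, 0.707, 0.707, 0.0]
contact_force: [-0.1, 1.1, -0.2]
width: 0.0425
```

```bash
python3 st.py 0.417 -0.3788 0.094
```

```text
t 72.02 p [ 0.418  -0.3793  0.0949] F [-0.1  1.1 -0.2] w 0.0425 turn [ 0.0043  0.0043 -0.0003]
tool delta [ 0.0005 -0.001   0.0009]
```

Request:
apply_moves(moves=[0.035,0,0,-0.004,0,0,0,0.035,0,0,-0.012,0,0,0,0.035,0,0,-0.02,0,0,0,0.035,0,0,-0.026,0,0,0,0.035,0,0,-0.03,0,0,0,0.035,0,0,-0.03,0,0,0,0.035,0.004,0,-0.02,0,0,0,0.035,0.012,0,-0.01,0,0,0])

```text
clock: 72.68
position: [0.4133, -0.36, 0.2458]
ee_rot: [-0.007, 0.708, 0.706, 0.0]
contact_force: [0.5, -1.2, -2.5]
width: 0.0426
```

```bash
python3 st.py 0.383 0.318 0.245
```

```text
t 72.68 p [ 0.4133 -0.36    0.2458] F [ 0.5 -1.2 -2.5] w 0.0426 turn [-0.0096 -0.0098 -0.0023]
tool delta [ 0.6779 -0.0319  0.0077]
```

Request:
apply_moves(moves=[0.035,0.022,0,0,-0.003,-0.003,0,0.035,0.032,-0.001,0,-0.003,-0.003,0,0.035,0.037,-0.001,0,-0.001,-0.001,0,0.035,0.037,-0.001,0,0,0,0,0.035,0.037,-0.001,0,0,0,0,0.035,0.037,-0.001,0,0,0,0,0.035,0.037,-0.001,0,0,0,0,0.035,0.037,-0.001,0,0,0,0])

```text
clock: 73.35
position: [0.4031, -0.0735, 0.2433]
ee_rot: [-0.003, 0.712, 0.702, -0.001]
contact_force: [1.1, -0.4, -3.2]
width: 0.0423
```

Request:
apply_moves(moves=[0.035,0.037,-0.002,0,0,0,0,0.035,0.037,-0.002,0,0,0,0,0.035,0.037,-0.002,0,0,0,0,0.035,0.037,-0.002,0,0,0,0,0.035,0.037,-0.002,0,0,0,0,0.035,0.037,-0.002,0,0,0,0,0.035,0.034,-0.002,0,0,0,0,0.035,0.03,-0.001,0,0,0,0])

```text
clock: 74.02
position: [0.3757, 0.2308, 0.2395]
ee_rot: [-0.008, 0.711, 0.703, -0.004]
contact_force: [0.5, 0.1, -2.2]
width: 0.0425
```

```bash
python3 st.py 0.383 0.318 0.245
```

```text
t 74.02 p [0.3757 0.2308 0.2395] F [ 0.5  0.1 -2.2] w 0.0425 turn [-0.0177 -0.0061 -0.012 ]
tool delta [ 0.0873  0.0061 -0.0051]
```

Request:
apply_moves(moves=[0.035,0.025,0.002,-0.004,-0.006,-0.002,-0.005,0.035,0.02,0.002,-0.002,-0.004,-0.001,-0.003,0.035,0.014,0.001,0,-0.002,0,0,0.035,0.009,0,0,0,0,0,0.035,0.004,0,0,0,0,0,0.035,0.001,0,0.003,0,0,0,0.035,0,0,0.006,0,0,0,0.035,0,0,0.006,0,0,0])

```text
clock: 74.68
position: [0.3705, 0.3125, 0.2252]
ee_rot: [-0.006, 0.704, 0.71, -0.006]
contact_force: [0.6, -0.3, -3.1]
width: 0.0424
```

```bash
python3 st.py 0.383 0.318 0.0809
```

```text
t 74.68 p [0.3705 0.3125 0.2252] F [ 0.6 -0.3 -3.1] w 0.0424 turn [-0.0168 -0.0012  0.0077]
tool delta [0.0052 0.0149 0.1441]
```

Request:
apply_moves(moves=[0.035,0.002,0.006,0,-0.008,0,0.004,0.035,0.001,0.003,0.002,-0.004,0,0.001,0.035,0,0.001,0.006,-0.001,0,0,0.035,0,0,0.008,0,0,0,0.035,0,0,0.006,0,0,0,0.035,0,0,0.002,0,0,0,0.035,0,0,0,0,0,0,0.035,0,0,0,0,0,0])

```text
clock: 75.35
position: [0.3806, 0.311, 0.1957]
ee_rot: [-0.001, 0.708, 0.706, -0.004]
contact_force: [-0.5, -0.3, -2.6]
width: 0.0424
```

```bash
python3 st.py 0.383 0.318 0.0809
```

```text
t 75.35 p [0.3806 0.311  0.1957] F [-0.5 -0.3 -2.6] w 0.0424 turn [-0.007   0.0032 -0.0035]
tool delta [0.0073 0.0031 0.1148]
```

Request:
apply_moves(moves=[0.035,0.004,0.001,0.004,-0.003,0.001,-0.002,0.035,0.002,0.001,0.01,-0.001,0,0,0.035,0,0,0.014,0,0,0,0.035,0,0,0.014,0,0,0,0.035,0,0,0.01,0,0,0,0.035,0,0,0.005,0,0,0,0.035,0,0,0.001,0,0,0,0.035,0,0,0,0,0,0])

```text
clock: 76.02
position: [0.3838, 0.3198, 0.1337]
ee_rot: [0.0, 0.707, 0.707, 0.001]
contact_force: [-0.5, -0.1, -1.4]
width: 0.0424
```

```bash
python3 st.py 0.383 0.318 0.0809
```

```text
t 76.02 p [0.3838 0.3198 0.1337] F [-0.5 -0.1 -1.4] w 0.0424 turn [ 0.0008 -0.0006  0.    ]
tool delta [-0.0019 -0.0008  0.0528]
```

Request:
apply_moves(moves=[0.035,-0.001,-0.001,0.003,0,0,0,0.035,0,0,0.008,0,0,0,0.035,0,0,0.012,0,0,0,0.035,0,0,0.011,0,0,0,0.035,0,0,0.007,0,0,0,0.035,0,0,0.003,0,0,0,0.035,0,0,0,0,0,0,0.035,0,0,0,0,0,0])

```text
clock: 76.68
position: [0.3853, 0.3205, 0.0891]
ee_rot: [0.001, 0.707, 0.707, 0.004]
contact_force: [0.6, -0.5, -2.9]
width: 0.0423
```

```bash
python3 st.py 0.383 0.318 0.0809
```

```text
t 76.68 p [0.3853 0.3205 0.0891] F [ 0.6 -0.5 -2.9] w 0.0423 turn [ 0.0073 -0.0046  0.0002]
tool delta [-0.0026 -0.0023  0.0082]
```

Request:
apply_moves(moves=[0.035,-0.001,-0.001,0.001,0.003,-0.002,0,0.035,-0.001,-0.001,0.003,0.001,0,0,0.035,0,0,0.003,0,0,0,0.035,0,0,0.001,0,0,0,0.035,0,0,0,0,0,0,0.035,0,0,0,0,0,0,0.035,0,0,0,0,0,0,0.035,0,0,0,0,0,0])

```text
clock: 77.35
position: [0.3846, 0.3192, 0.0823]
ee_rot: [0.001, 0.707, 0.707, 0.004]
contact_force: [0.2, 0.3, -2.0]
width: 0.0425
```

```bash
python3 st.py 0.383 0.318 0.0809
```

```text
t 77.35 p [0.3846 0.3192 0.0823] F [ 0.2  0.3 -2. ] w 0.0425 turn [ 0.0066 -0.0047  0.0001]
tool delta [-0.0012 -0.0016  0.0014]
```

Request:
apply_moves(moves=[0.035,-0.001,-0.001,0.001,0.002,-0.001,0,0.035,0,0,0.001,0,0,0,0.035,0,0,0.001,0,0,0,0.035,0,0,0.001,0,0,0,0.035,0,0,0.001,0,0,0,0.035,0,0,0,0,0,0,0.035,0,0,0,0,0,0,0.035,0,0,0,0,0,0])

```text
clock: 78.02
position: [0.3842, 0.3191, 0.0812]
ee_rot: [0.0, 0.707, 0.707, 0.005]
contact_force: [-0.3, -0.7, -3.0]
width: 0.0425
```

```bash
python3 st.py 0.383 0.318 0.0809
```

```text
t 78.02 p [0.3842 0.3191 0.0812] F [-0.3 -0.7 -3. ] w 0.0425 turn [ 0.0068 -0.0062 -0.    ]
tool delta [-0.0011 -0.0012  0.0003]
```

Request:
apply_moves(moves=[0.035,-0.001,-0.001,0.002,0.001,-0.001,0,0.035,0,0,0.001,0,0,0,0.035,0,0,0.001,0,0,0,0.035,0,0,0.001,0,0,0,0.035,0,0,0,0,0,0,0.035,0,0,0,0,0,0,0.035,0,0,0,0,0,0,0.035,0,0,0,0,0,0])

```text
clock: 78.68
position: [0.3845, 0.3208, 0.0811]
ee_rot: [-0.001, 0.708, 0.707, 0.007]
contact_force: [-0.2, 0.3, -0.3]
width: 0.0424
```

```bash
python3 st.py 0.383 0.318 0.0809
```

```text
t 78.68 p [0.3845 0.3208 0.0811] F [-0.2  0.3 -0.3] w 0.0424 turn [ 0.0092 -0.0112 -0.0012]
tool delta [-0.0028 -0.0015  0.0002]
```

Contact (force gone from −3 to −0.3 N). Release and retreat.

Request:
apply_moves(moves=[0.05,0,0,0,0,0,0,0.07,0,0,0,0,0,0,0.085,0,0,0,0,0,0,0.085,0,0,0,0,0,0,0.085,0,0,-0.008,0.003,-0.004,0,0.085,0,0,-0.02,0,0,0,0.085,0,0,-0.03,0,0,0,0.085,0,0,-0.035,0,0,0])

```text
clock: 79.35
position: [0.3798, 0.317, 0.1691]
ee_rot: [-0.002, 0.708, 0.707, -0.004]
contact_force: [1.5, 1.5, -0.5]
width: 0.0852
```

Request:
apply_moves(moves=[0.085,0,0,-0.035,0,0,0,0.085,0,0,-0.025,0,0,0,0.085,-0.015,0,-0.01,0,0,0,0.085,-0.028,0,0,0,0,0,0.085,-0.03,0,0,0,0,0,0.085,-0.03,0,0,0,0,0,0.085,-0.03,0,0,0,0,0,0.085,-0.03,0,0,0,0,0])

```text
clock: 80.02
position: [0.3862, 0.1566, 0.2514]
ee_rot: [0.001, 0.704, 0.71, 0.008]
contact_force: [0.1, -0.7, 0.2]
width: 0.0849
```

Request:
apply_moves(moves=[0.085,-0.03,0,0,0,0,0,0.085,-0.03,0,0,0,0,0,0.085,-0.025,0,0,0,0,0,0.085,-0.02,0,0,0,0,0,0.085,-0.012,0,0,0,0,0,0.085,-0.006,0,0,0,0,0,0.085,0,0,0,0,0,0,0.085,0,0,0,0,0,0])

```text
clock: 80.68
position: [0.3861, 0.0223, 0.2512]
ee_rot: [0.004, 0.706, 0.708, 0.008]
contact_force: [1.0, 0.7, -0.1]
width: 0.0847
```

```bash
python3 st.py;python3 - <<'E'
from rig import imaging
from h import *
T0=pickle.load(open("top0.pkl","rb"));S0=pickle.load(open("side0.pkl","rb"))
d=imaging.get_image("side");t=imaging.get_image("top");cv2.imwrite("pics/s20.png",d["image"][100:400,120:520][:,:,::-1])
for nm,D,D0 in(("side",d,S0),("top",t,T0)):
  W=cloud(D);W0=cloud(D0)
  for n,c,r,z0,z1 in(("jarlid",(.426,.263),.045,.128,.138),("shak",(.411,.378),.04,.03,.105),("millhead",(.383,.318),.03,.1,.122),("sl",(.4763,.4349),.03,.096,.11),("sr",(.5035,.2237),.03,.096,.11),("tumb",(.392,.0215),.045,.03,.09),("ramrim",(.609,.0215),.05,.066,.075)):
    o=[]
    for w in(W0,W):
        P,m=seg(w,c,r,z0,z1); o.append(np.round(fitc(P[:,:2]),4).tolist() if len(P)>5 else None)
    print(nm,n,o)
E
```

```text
t 80.68 p [0.3861 0.0223 0.2512] F [ 1.   0.7 -0.1] w 0.0847 turn [ 0.0171 -0.0061  0.002 ]
side jarlid [[0.4261, 0.2635, 0.0194], [0.4274, 0.265, 0.0192]]
side shak [[0.4101, 0.3777, 0.0253], [0.4124, 0.3791, 0.0254]]
side millhead [[0.3839, 0.3176, 0.0218], [0.3849, 0.3208, 0.0217]]
side sl [[0.4763, 0.4349, 0.0149], [0.4765, 0.4346, 0.0148]]
side sr [[0.5035, 0.2237, 0.0149], [0.5037, 0.2234, 0.015]]
side tumb [[0.3922, 0.0211, 0.0303], [0.3921, 0.0211, 0.0303]]
side ramrim [None, [0.6087, 0.0212, 0.0277]]
top jarlid [[0.4261, 0.263, 0.0189], [0.4277, 0.2645, 0.019]]
top shak [[0.4118, 0.3732, 0.023], [0.4118, 0.3798, 0.0255]]
top millhead [[0.3831, 0.3185, 0.0218], [0.3842, 0.3209, 0.0214]]
top sl [[0.4766, 0.4342, 0.0147], [0.4766, 0.434, 0.0148]]
top sr [[0.5037, 0.2223, 0.0146], [0.5034, 0.2223, 0.0146]]
top tumb [[0.3916, 0.0211, 0.0298], None]
top ramrim [None, [0.6082, 0.0215, 0.0277]]
```

View pics/s20.png

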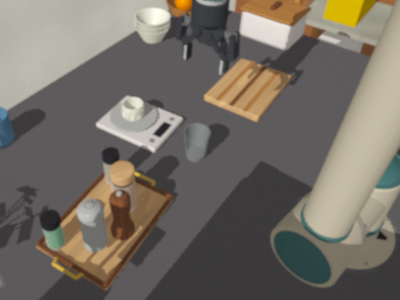

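The picture shows all three back upright on the tray, and the measured positions are within 4 mm of the starts. The ramekin is on the scale and the arm is clear, so I'm handing the job in.

```bash
python3 -c "
from rig import workorder
print(workorder.sign_off())"
```

```text
the job is handed in; nothing more can be done
None
```

The job is handed in at about 81 s of the 144 s allowed. I stood the mill, jar and shaker on the board, set the ramekin on the scale, then put the three back on the tray. The hand-in gave no verdict.

**Last camera checks:**

| Item | Distance from target or start |
|---|---|
| Ramekin | about 1 mm from the platform's centre |
| Jar | about 2 mm from its start |
| Shaker | about 3 mm from its start |
| Mill | about 3 mm from its start |
| Spice bottles and tumbler | under 1 mm of movement |

Everything looked upright, and the gripper was clear of all of it.

- **First mill grasp failed:** I gripped too high, on the domed head, and it began to slip. I set it back on the tray about 15 mm from its spot. It touched down with about 40 N at the wrist, roughly the value of the limit for the arm or gripper pressing on something. I then re-gripped it lower, and that held.
- **One check disagreed:** the top camera put the shaker 6.6 mm from its start. Its fit of the starting position was poor because of the limited view, so I relied on the side camera's figure.
- **One check missing:** the arm hid the tumbler from the top camera at the end, so its figure comes from the side camera alone.

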